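# Hang the pin spanner back on its peg

## Robot

A 6-joint arm with a two-finger parallel gripper is mounted at the origin on a cart in front of the work surface, level with it; the furniture and walls round the work are solid. World frame = base frame: x ahead of the robot, y to its left, z up, the work surface at z = 0. Lengths are in m, angles in rad, forces in N, time in s.
With the tool pointing down it reaches from about 0.3 to 0.775 m from the base axis. Payload 14.6 kg.
Tool frame: the origin (TCP) lies midway between the tips of the shut fingers; the grasp point (between the pads) lies 19 mm behind it (ctrl.tcp_to_grasp is the distance from the TCP to the grasp point, in m); x points along the fingers, y is the direction in which the jaws open and shut, and the axes are right-handed (so a half turn about x gives the same grasp; the last joint's range is limited). The gripper opens to 94 mm and grips with 3 to 60 N. Pads are 16 mm wide; open, the fingers measure 119 mm over their backs; the gripper's body (75 mm by 177 mm) begins 78 mm behind the grasp point.
Start: joints at [1.149, 0.3, 1.521, -0, 1.321, -0.067], TCP at [0.191, 0.516, 0.205] pointing down, gripper open.
Joint ranges: [-3.03, 3.03], [-0.79, 2.21], [0.23, 2.52], [-1.04, 4.18], [0, 3.07], [-2.55, 2.55]. Speed limits (rad/s): [2.22, 2.22, 2.57, 3.14, 3.14, 3.14].

## Interface

Orientations are given as [roll, pitch, yaw] about the fixed x, y, z axes, in that order (R = Rz(yaw) Ry(pitch) Rx(roll)).
In Python, from station import ctrl gives the robot as it stands.
- The arm moves only by the tool jog_arm, never from a script. Its argument "rows" is one flat list of numbers, 7 for each row, row after row: the shift along the world's x, y, z in m, then the turn, a rotation vector about the world's x, y, z in degrees, then the closure, from 0 (fully open) to 1 (shut). A call has 1 to 8 rows; each row shifts and turns the commanded pose from where the row before left it; what a row does not reach is not made up. A row lasts 1/12 s, in which the tool goes at most 41.7 mm and 7.16 degrees, less where a joint would pass 70% of its speed; a pose out of reach is approached as far as the arm can. A call with a gripper value outside its range is refused whole. The fingers move at their own pace and stop on an object; "squeeze" is the grip in N (left out, the last holds). Time passes only in rows, so rows that do not move let the fingers close. It gives the time, the measured TCP pose, the force and the opening at its end, in the units of the state.
- ctrl.get_obs(): the state, without advancing time (a new reading comes with each control period).
- ctrl.camera(name): name is "side" or "top" or "wrist"; returns (picture, depth): 384x512x3 uint8, red, green, blue; 384x512 float32, m along the optical axis (not along the pixel's ray), 0 where there is no reading.
- ctrl.camera_model(name): a dict with "K" (3x3 intrinsics, pixels), "dist" ([k1, k2, p1, p2, k3] as OpenCV has them; the pictures are not rectified), "extrinsics" (4x4, takes a point from camera to world coordinates). Camera axes: x right, y down, z forward; pixel columns grow to the right and rows downward; lengths in m; the calibration is good to about 2 mm. A picture is of the moment at which its call begins: read the wrist's pose just before it. camera_model takes no time and is no camera call; for the wrist camera it gives the pose at the moment of the call.
- ctrl.hand_in(): hands the job in, once; it reports no verdict.
The state is a dict: "time_s": time; "qpos": joint angles; "joint_vel": joint speeds; "tau": joint torques, N m; "ee_pos": TCP position; "eef_rot": TCP orientation; "force": force on the tool from outside, world axes, zero at the start; "moment": the same for the moment, N m; "grip_width": finger opening in m.
Only numpy, scipy, OpenCV 4.12 (cv2) and the standard library are available. Lean on these libraries where they do the work, as an engineer would, in place of code of your own. Each camera call takes 0.05 s, during which the arm holds its last target.

## Task

Tidy up the small two-pin face spanner that lies flat on the bench: hang it by its eye on the one empty peg of the tool stand, pin end down, and leave it hanging free. The hand cannot turn it from flat to upright in one go, so first prop it on the 45-degree timber rest, pin end against the toe strip and eye uphill, let go, and take it again close to the eye. Do not knock down what already hangs on the stand or push away the bearing and the steel drift that lie close to it.

Things in the scene. Friction and masses are not known exactly. Their poses are not given: they have to be found in the camera images.
- pin_spanner_mid (a point): The spanner to hang up: flat bare-steel two-pin face spanner, 6 mm thick, 182 mm long, about 140 g. Point: middle of its straight handle, half-way through. z is square to the flat, x runs along the handle to the eye. Handle 26 mm wide, edges parallel, from x -65 to +65 mm. It balances near x = -8 mm. Starts flat on the bench, pins up, eye within 75 degrees of straight away from the robot.
- pin_spanner_eye (a point): Centre of that spanner's eye, half-way through the thickness, 75 mm along x from pin_spanner_mid, same axes. Round through-hole, 13 mm diameter along z, in a ring of 27 mm outer diameter, 4.6 mm thick, that ends the handle.
- pin_spanner_fork (a point): Middle of that spanner's pin end, 93 mm along -x from pin_spanner_mid, same axes: the two rounded ends of the fork reach just here. The fork is 51 mm wide and runs from x = -61 to -93 mm; two pins of 5.6 mm diameter stand 6 mm high on its +z face at x = -85, y = +-17.5 mm.
- rest_toe (a point): Timber rest, fixed, 103 mm high: a 45-degree slope, 76 mm wide, 118 mm long. Point: foot of the slope, middle of its width, 20 mm above the bench, where it meets a toe strip 14 mm proud of the slope. x is level and points uphill (away from the robot), z up: k up the slope is this + 0.707 k x + 0.707 k z. A spanner propped with its fork on the strip has its eye 50 mm beyond the top edge.
- rest_top (a point): Upper edge of the timber rest's slope, middle of its width, 118 mm up the slope from rest_toe, same axes. Beyond it there is free air below the slope line.
- peg_free_root (a point): The empty peg of the tool stand: its axis where it leaves the panel's front, 225 mm above the bench. x points into the panel (away from the robot), y left along it, z up. Round bar, 9.5 mm diameter, round end, rising at 12 degrees: along (-0.978, 0, 0.208) for 48 mm, through a base tab 3 mm thick. The eye goes on only if the flat is within about 20 degrees of square to the peg.
- peg_free_tip (a point): Outer end of the empty peg, 48 mm along it from peg_free_root, same axes.
- tool_stand: Tool stand, fixed: grey perforated panel facing the robot, 300 mm wide, 275 mm high, 4 mm thick, with three equal pegs 88 mm apart at 225 mm height; any one of them may be the empty one. Origin: on the bench, middle of the panel's front. x into the panel, y left along it. Its 6 mm foot plate reaches 40 mm in front of the panel.
- big_spanner_mid (a point): Bystander: bigger spanner of the same kind (206 mm long, handle 26 mm, fork 66 mm wide), hanging loose by its eye on another peg; middle of its handle, x up to its eye, 85 mm off. Leave it hanging.
- hung_bearing: Bystander: ball bearing with a red seal, 47 mm diameter, 14 mm thick, hanging loose on another peg. Origin on its axis, at its rear face (towards the panel). Leave it hanging.
- bearing: Bystander: ball bearing with a black seal, 47 mm diameter, 14 mm thick, flat on the bench 6 to 18 mm beside the spanner's handle, in the way of a finger there. Origin: centre of its underside.
- drift_punch: Bystander: round steel drift 205 mm long, 25 mm thick, lying on the bench along the spanner's other side, about parallel to it (within 6 degrees) and at least 30 mm from the handle. Origin: middle of its underside; y runs along it.
- orbital_sander: Obstacle, heavy, does not move: black and grey air sander, 150 x 225 mm, 113 mm high, standing on its pad at the left. Origin: middle of its underside.
- oil_bottle: Obstacle, does not move: yellow bottle with a red spout, 53 mm diameter, 142 mm high, standing behind, between rest and stand. Origin: centre of its underside.

How it is judged:
On the way:
1. the spanner is propped on the timber rest, eye uphill, and let go (contact force between pin_spanner and sloped_rest above 0.2 N and contact force between pin_spanner and the fingers below 0.05 N and linear speed of pin_spanner below 0.03 m/s and angle between pin_spanner_mid's own x axis and vertical between 0.6 and 0.97 rad and distance between pin_spanner_mid and rest_toe below 0.13 m), for 0.2 s.
At the end, for the whole second after the job is handed in: The spanner hangs free on the empty peg: its eye is threaded on the peg (hole centre within 6 mm sideways of the peg, between the panel and 44 mm in front of it, at peg height), its handle hangs down within 0.2 rad of vertical, it is let go and still but for a slight sway (under 0.08 m/s) (x of pin_spanner_eye in the frame of peg_free between -0.044 and -0.003 m and y of pin_spanner_eye in the frame of peg_free between -0.006 and 0.006 m and z of pin_spanner_eye in the frame of peg_free between -0.006 and 0.012 m and angle between pin_spanner_mid's own x axis and vertical below 0.2 rad and angle between the z axis of pin_spanner and the x axis of peg_free, either way round below 0.5 rad and linear speed of pin_spanner below 0.08 m/s and contact force between pin_spanner and the fingers below 0.05 N); the robot touches nothing.
It fails at once if the bigger spanner is knocked off its peg or swung hard (distance of big_spanner_mid from where it was at the start of the episode above 0.04 m).
It fails at once if the hanging bearing is knocked off its peg (distance of hung_bearing from where it was at the start of the episode above 0.03 m).
It fails at once if the bearing on the bench is pushed away (distance of bearing from where it was at the start of the episode above 0.03 m).
It fails at once if the steel drift is pushed away (distance of drift_punch from where it was at the start of the episode above 0.03 m).
It also fails if it takes over 70 s, if anything falls off the work surface, if the arm or the gripper's body presses on something with over 40 N, if the wrist force passes 120 N, or if a joint passes its speed limit or range.

## Working session

There is one attempt and no reset: what is moved stays moved. The work goes in short steps, Python scripts to look and compute and a tool call to move; the robot and the scene stay as the last step left them, time stands still between calls to the robot, and variables do not carry over. Pictures are saved under pics/ and viewed, and the job is handed in when it is done.

Besides the shell and the picture viewer there is one more tool, called as a command line: name --argument value ..., lists and objects as JSON in quotes. jog_arm: Moves the arm, as the interface text tells. Its arguments: {"type":"object","properties":{"rows":{"type":"array"},"squeeze":{"type":"number"}},"required":["rows"]}

```bash
ls; mkdir -p pics; python3 - <<'E'
from station import ctrl
import cv2,numpy as np,pickle
o=ctrl.get_obs(); print(o)
for n in ("top","side","wrist"):
    m=ctrl.camera_model(n)
    p,d=ctrl.camera(n)
    pickle.dump((p,d,m),open(f"pics/{n}0.pkl","wb"))
    cv2.imwrite(f"pics/{n}0.png",p[:,:,::-1])
    print(n,np.round(m["K"],1).tolist(),np.round(m["dist"],3),np.round(m["extrinsics"],3).tolist())
E
```

```text
pics
{'time_s': 0.0, 'qpos': array([ 1.14941997e+00,  3.00493644e-01,  1.52158272e+00,  3.89982739e-07,
        1.32070613e+00, -6.65974107e-02]), 'joint_vel': array([-0.00021604,  0.00112426,  0.00010499, -0.00147389, -0.00067048,
        0.000527  ]), 'tau': array([ 2.34013634e-03, -5.31807876e+01, -3.52752793e+01,  7.09980517e-02,
        2.41208839e-02, -1.26974728e-04]), 'ee_pos': array([0.19095303, 0.51550416, 0.20487327]), 'eef_rot': array([-1.6377112 ,  1.56960648, -1.99249025]), 'force': array([ 0.8664639 , -0.56852049,  0.77922545]), 'moment': array([-0.02009835, -0.00163953, -0.00821754]), 'grip_width': 0.09425715040002182}
top [[370.4, 0.0, 256.8], [0.0, 370.4, 188.9], [0.0, 0.0, 1.0]] [0.011 0.    0.    0.    0.   ] [[-0.028, -0.985, 0.173, 0.373], [-1.0, 0.029, -0.0, 0.108], [-0.005, -0.173, -0.985, 1.147], [0.0, 0.0, 0.0, 1.0]]
side [[353.8, 0.0, 256.5], [0.0, 353.8, 193.2], [0.0, 0.0, 1.0]] [-0.078  0.     0.     0.     0.   ] [[0.999, 0.033, -0.013, 0.536], [0.031, -0.604, 0.797, -0.664], [0.018, -0.797, -0.604, 0.747], [0.0, 0.0, 0.0, 1.0]]
wrist [[333.2, 0.0, 255.6], [0.0, 333.2, 194.1], [0.0, 0.0, 1.0]] [-0.03  0.    0.    0.    0.  ] [[0.348, 0.91, 0.226, 0.126], [0.937, -0.337, -0.086, 0.539], [-0.002, 0.241, -0.97, 0.384], [0.0, 0.0, 0.0, 1.0]]
```

View pics/top0.png

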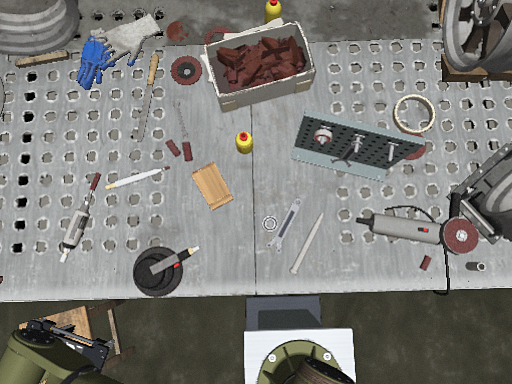

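View pics/side0.png

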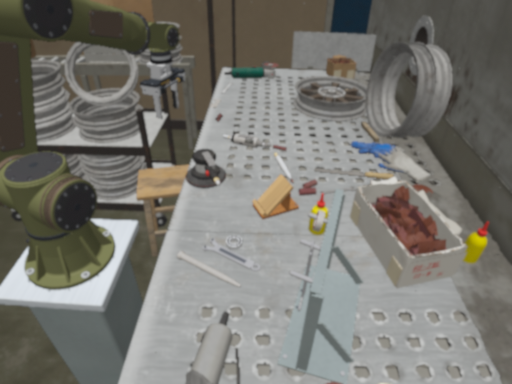

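View pics/wrist0.png

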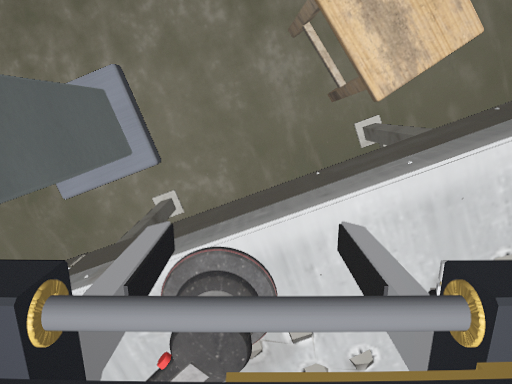

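```bash
cat > h.py <<'E'
import numpy as np,cv2,pickle
from scipy.spatial.transform import Rotation as R
def load(n): return pickle.load(open(f"pics/{n}.pkl","rb"))
def snap(n,name):
    from station import ctrl
    m=ctrl.camera_model(n); p,d=ctrl.camera(n)
    pickle.dump((p,d,m),open(f"pics/{name}.pkl","wb")); return p,d,m
def crop(p,x0,y0,x1,y1,s,name):
    c=cv2.resize(p[y0:y1,x0:x1],None,fx=s,fy=s,interpolation=cv2.INTER_CUBIC)
    cv2.imwrite(f"pics/{name}.png",c[:,:,::-1])
def ray(m,uv):
    uv=np.asarray(uv,float).reshape(-1,1,2)
    q=cv2.undistortPoints(uv,np.array(m["K"]),np.array(m["dist"],float)).reshape(-1,2)
    return np.c_[q,np.ones(len(q))]
def onplane(m,uv,z):
    E=np.array(m["extrinsics"]); r=ray(m,uv)@E[:3,:3].T; c=E[:3,3]
    return c+r*((z-c[2])/r[:,2])[:,None]
def deproj(m,d,uv):
    E=np.array(m["extrinsics"]); uv=np.asarray(uv,float).reshape(-1,2)
    dd=np.array([d[int(round(v)),int(round(u))] for u,v in uv])
    return (ray(m,uv)*dd[:,None])@E[:3,:3].T+E[:3,3]
def proj(m,P):
    E=np.linalg.inv(np.array(m["extrinsics"])); P=np.asarray(P,float).reshape(-1,3)
    rv,_=cv2.Rodrigues(E[:3,:3]); return cv2.projectPoints(P,rv,E[:3,3],np.array(m["K"]),np.array(m["dist"],float))[0].reshape(-1,2)
def cloud(m,d):
    h,w=d.shape; u,v=np.meshgrid(np.arange(w),np.arange(h))
    uv=np.c_[u.ravel(),v.ravel()]; E=np.array(m["extrinsics"])
    return ((ray(m,uv)*d.ravel()[:,None])@E[:3,:3].T+E[:3,3]).reshape(h,w,3)
E
python3 - <<'E'
from h import *
p,d,m=load("top0")
crop(p,180,90,440,290,3,"topA")
C=cloud(m,d)
for uv in [(60,300),(256,240),(290,222),(205,190),(150,270),(243,140),(310,135)]: print(uv,C[uv[1],uv[0]].round(3))
p,d,m=load("side0")
crop(p,160,160,380,320,3.6,"sideA")
E
```

```text
(60, 300) [ 0.255  0.706 -0.004]
(256, 240) [ 0.415  0.114 -0.   ]
(290, 222) [0.467 0.008 0.006]
(205, 190) [0.566 0.262 0.056]
(150, 270) [0.338 0.406 0.11 ]
(243, 140) [0.702 0.144 0.105]
(310, 135) [ 0.699 -0.047  0.143]
```

View pics/topA.png

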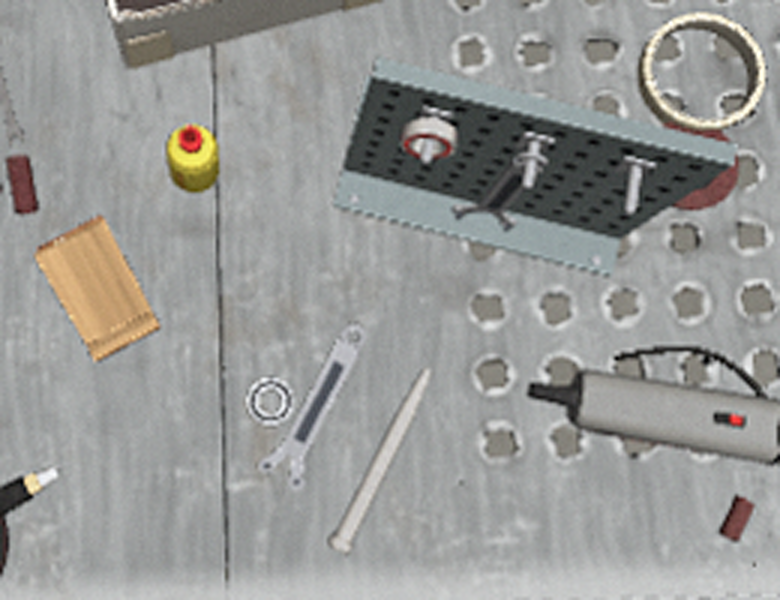

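View pics/sideA.png

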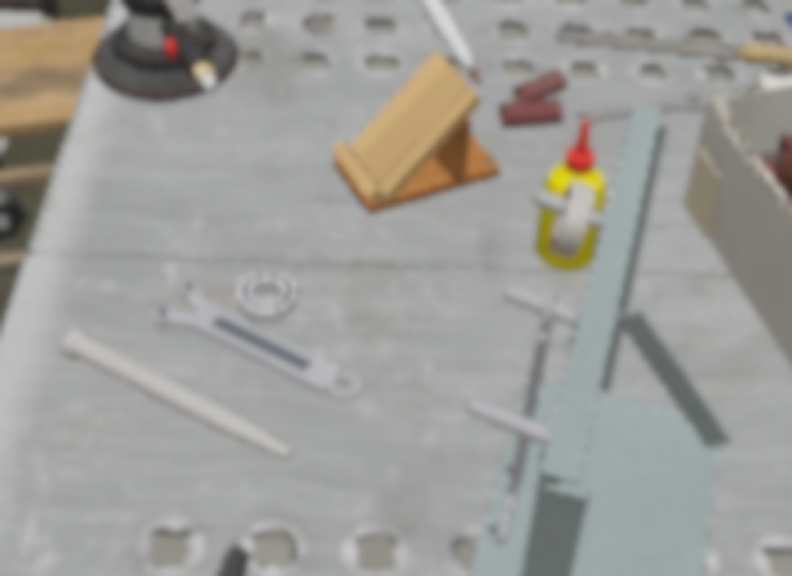

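```bash
python3 - <<'E'
from h import *
p,d,m=load("top0"); C=cloud(m,d)
T=lambda L:[(180+x/3-0.33,90+y/3-0.33) for x,y in L]
print("spanner eye, forkL, forkR", onplane(m,T([(353,333),(266,466),(297,482)]),0.003).round(4).tolist())
print("handle edges", onplane(m,T([(340,341),(362,350),(290,445),(307,450)]),0.005).round(4).tolist())
print("bearing", onplane(m,T([(270,401)]),0.014).round(4))
print("drift", onplane(m,T([(428,371),(340,543)]),0.0125).round(4))
# slope
X=C.reshape(-1,3); 
import numpy as np
u0,u1,v0,v1=192,234,160,212
S=C[v0:v1,u0:u1].reshape(-1,3)
S=S[(S[:,2]>0.03)]
for it in range(5):
    c=S.mean(0); n=np.linalg.svd(S-c)[2][2]; n*=np.sign(n[2]); r=(S-c)@n; S=S[abs(r)<0.004+0.01/(it+1)]
print("slope n",n.round(3),len(S), np.degrees(np.arccos(n[2])), "c",c.round(3), "std",r.std())
h=-n[:2]/np.linalg.norm(n[:2]); print("yaw uphill",np.degrees(np.arctan2(h[1],h[0])))
l=np.array([-h[1],h[0]]); s=S[:,:2]@l; print("width",np.percentile(s,[0,1,5,50,95,99,100]).round(4)); print("z range",np.percentile(S[:,2],[0,1,99,100]).round(4)); a=S[:,:2]@h;print(np.percentile(a,[0,1,99,100]).round(4))
# panel
B=C[100:180,285:430].reshape(-1,3); B=B[(B[:,2]>0.03)&(B[:,2]<0.3)]
for it in range(8):
    c=np.median(B,0) if it==0 else B.mean(0); n=np.linalg.svd(B-B.mean(0))[2][2]; r=(B-B.mean(0))@n; B=B[abs(r)<0.003+0.02/(it+1)]
n*=np.sign(n[0]); print("panel n",n.round(3),len(B),B.mean(0).round(3),r.std(), "yaw",np.degrees(np.arctan2(n[1],n[0])))
E
```

```text
spanner eye, forkL, forkR [[0.533, -0.0179, 0.003], [0.399, 0.0771, 0.003], [0.3821, 0.0461, 0.003]]
handle edges [[0.5248, -0.0038, 0.005], [0.5147, -0.0261, 0.005], [0.4194, 0.0519, 0.005], [0.4139, 0.0348, 0.005]]
bearing [[0.4641 0.0711 0.014 ]]
drift [[ 0.4902 -0.0916  0.0125]
 [ 0.3209  0.0061  0.0125]]
slope n [-0.507  0.862  0.01 ] 140 89.44448540500791 c [0.578 0.24  0.111] std 0.0036949908248930133
yaw uphill -59.524996421890755
width [0.3762 0.3762 0.5704 0.6282 0.6649 0.6709 0.673 ]
z range [0.0306 0.0307 1.147  1.147 ]
[0.0801 0.0803 0.0964 0.0964]
panel n [ 0.96  -0.281 -0.003] 3207 [ 0.665 -0.162  0.181] 0.0014409133702054525 yaw -16.300430835395524
```

```bash
python3 - <<'E'
from h import *
p,d,m=load("top0"); C=cloud(m,d); C[d<=0]=np.nan
u0,u1,v0,v1=190,236,158,214
S=C[v0:v1,u0:u1].reshape(-1,3)
S=S[np.isfinite(S[:,2])]; S=S[(S[:,2]>0.035)&(S[:,2]<0.1)]
for it in range(8):
    c=S.mean(0); n=np.linalg.svd(S-c)[2][2]; n*=np.sign(n[2]); r=(S-c)@n; S=S[abs(r)<0.002+0.01/(it+1)]
print("slope n",n.round(3),len(S), np.degrees(np.arccos(n[2])), "c",c.round(4), "std",r.std())
h=-n[:2]/np.linalg.norm(n[:2]); print("yaw uphill",np.degrees(np.arctan2(h[1],h[0])))
T=lambda L:[(180+x/3-0.33,90+y/3-0.33) for x,y in L]
print("top edge", onplane(m,T([(38,253),(103,217)]),0.103).round(4).tolist())
print("toe", onplane(m,T([(95,358),(158,326)]),0.025).round(4).tolist())
# panel
B=C[100:180,285:430].reshape(-1,3); B=B[np.isfinite(B[:,2])];B=B[(B[:,2]>0.03)&(B[:,2]<0.26)]
n0=np.array([.96,-.281,0])
for it in range(4):
    r=(B-[0.665,-0.162,0.181])@n0; B=B[abs(r)<0.01]
c=B.mean(0); n=np.linalg.svd(B-c)[2][2]; n*=np.sign(n[0]); print("panel",n.round(3),np.degrees(np.arctan2(n[1],n[0])),c.round(4))
# top edge of panel corners (375,60) left back,(735,145) right
print("panel top corners",onplane(m,T([(372,78),(732,163),(378,58),(737,146)]),0.275).round(4).tolist())
print("panel foot front corners",onplane(m,T([(335,207),(608,273)]),0.006).round(4).tolist())
f=[-.978,0,.208]
# peg clouds
for nm,(a,b,c0,d0) in dict(free=(380,400,138,165),mid=(350,365,130,155),left=(315,335,125,147)).items():
    Q=C[c0:d0,a:b].reshape(-1,3);Q=Q[np.isfinite(Q[:,2])]; r=(Q-c)@n; Q=Q[(r<-0.008)&(r>-0.06)&(Q[:,2]>0.2)]; print(nm,len(Q),Q.mean(0).round(4),((Q-c)@n).min().round(4))
    l=np.array([-n[1],n[0],0]); 
    print("   lateral",((Q-c)@l).mean().round(4),((Q-c)@l).std().round(4), "z",Q[:,2].min().round(3),Q[:,2].max().round(3))
B2=(B-c)@np.array([-n[1],n[0],0]); print("panel lateral range",B2.min(),B2.max())
E
```

```text
slope n [-0.627 -0.317  0.711] 633 44.64449021173149 c [0.5863 0.2454 0.0682] std 0.0015622455957400008
yaw uphill 26.806328215667374
top edge [[0.6053, 0.292, 0.103], [0.6391, 0.2292, 0.103]]
toe [[0.5119, 0.2476, 0.025], [0.5429, 0.1831, 0.025]]
panel [ 0.96  -0.281  0.003] -16.304497043370013 [ 0.665  -0.1623  0.1607]
panel top corners [[0.7066, -0.0136, 0.275], [0.6252, -0.3012, 0.275], [0.7238, -0.0194, 0.275], [0.6393, -0.3067, 0.275]]
panel foot front corners [[0.6675, -0.0048, 0.006], [0.5881, -0.2863, 0.006]]
free 54 [ 0.615  -0.2347  0.2349] -0.0464
   lateral -0.0835 0.0026 z 0.23 0.241
mid 91 [ 0.6425 -0.1483  0.2306] -0.0446
   lateral 0.0071 0.0061 z 0.201 0.243
left 203 [ 0.6674 -0.0654  0.2322] -0.0455
   lateral 0.0936 0.0116 z 0.204 0.249
panel lateral range -0.1466846151141817 0.15580679067335143
```

```bash
python3 - <<'E'
from h import *
p,d,m=load("wrist0")
E=np.array(m["extrinsics"])
Rt=R.from_euler("xyz",[-1.6377112 ,  1.56960648, -1.99249025]).as_matrix(); print(Rt.round(3))
t=np.array([0.19095303, 0.51550416, 0.20487327])
T=np.eye(4);T[:3,:3]=Rt;T[:3,3]=t
X=np.linalg.inv(T)@E; print("cam in tool",X.round(4).tolist())
print(proj(m,[t,t-0.019*Rt[:,0],t+Rt[:,2]*.03,t-Rt[:,2]*.03,t+.1*Rt[:,0]]).round(0))
E
```

```text
[[-0.     0.347  0.938]
 [-0.001  0.938 -0.347]
 [-1.    -0.001 -0.   ]]
cam in tool [[0.0009, -0.2415, 0.9704, -0.1788], [1.0, -0.0006, -0.001, -0.0005], [0.0008, 0.9704, 0.2415, -0.0697], [0.0, 0.0, 0.0, 1.0]]
[[257. 237.]
 [257. 250.]
 [257. 284.]
 [257. 186.]
 [257. 194.]]
```

jog_arm --rows '[0.011,-0.019,0,0,0,-7,0,0.011,-0.019,0,0,0,-7,0,0.011,-0.019,0,0,0,-7,0,0.011,-0.019,0,0,0,-7,0,0.011,-0.019,0,0,0,-7,0,0.011,-0.019,0,0,0,-7,0,0.011,-0.019,0,0,0,-7,0,0.011,-0.019,0,0,0,-7,0]'

```text
time_s: 0.82
ee_pos: [0.2794, 0.3627, 0.2053]
eef_rot: [-0.898, 1.571, -2.236]
force: [0.0, 1.4, 0.2]
grip_width: 0.0938
```

jog_arm --rows '[0.0115,-0.019,0,0,0,-7,0,0.0115,-0.019,0,0,0,-7,0,0.0115,-0.019,0,0,0,-7,0,0.0115,-0.019,0,0,0,-7,0,0.0115,-0.019,0,0,0,-7,0,0.0115,-0.019,0,0,0,-7,0,0.0115,-0.019,0,0,0,-7,0,0.0115,-0.019,0,0,0,-7,0]'

```text
time_s: 1.48
ee_pos: [0.3714, 0.2107, 0.2054]
eef_rot: [-0.348, 1.571, -2.664]
force: [-0.1, -0.3, -0.6]
grip_width: 0.0943
```

jog_arm --rows '[0.0115,-0.019,0,0,0,-7,0,0.0115,-0.019,0,0,0,-7,0,0.0115,-0.019,0,0,0,-7,0,0.0115,-0.019,0,0,0,-7,0,0.0115,-0.019,0,0,0,-7,0,0.0115,-0.019,0,0,0,-7,0,0.0115,-0.019,0,0,0,-7,0,0.0115,-0.019,0,0,0,-7,0]'

```text
time_s: 2.15
ee_pos: [0.4634, 0.0587, 0.2053]
eef_rot: [0.118, 1.571, 3.108]
force: [0.4, 0.7, 0.4]
grip_width: 0.0938
```

jog_arm --rows '[0.0115,-0.019,0,0,0,-7,0,0.0115,-0.019,0,0,0,-7,0,0.0115,-0.019,0,0,0,-7,0,0,0,0,0,0,0,0,0,0,0,0,0,0,0]'

```text
time_s: 2.57
ee_pos: [0.4975, 0.0023, 0.205]
eef_rot: [0.352, 1.57, 2.982]
force: [-0.0, 0.0, 0.8]
grip_width: 0.0941
```

```bash
python3 - <<'E'
from h import *
from station import ctrl
o=ctrl.get_obs(); print(o["qpos"].round(3),o["ee_pos"].round(4)); print(R.from_euler("xyz",o["eef_rot"]).as_matrix().round(3))
p,d,m=snap("wrist","w1"); crop(p,0,0,512,384,1.5,"w1")
E
```

```text
[-0.069  0.184  1.666  0.     1.293  2.013] [0.4975 0.0023 0.205 ]
[[-0.001 -0.49  -0.872]
 [ 0.    -0.872  0.49 ]
 [-1.     0.     0.001]]
```

View pics/w1.png

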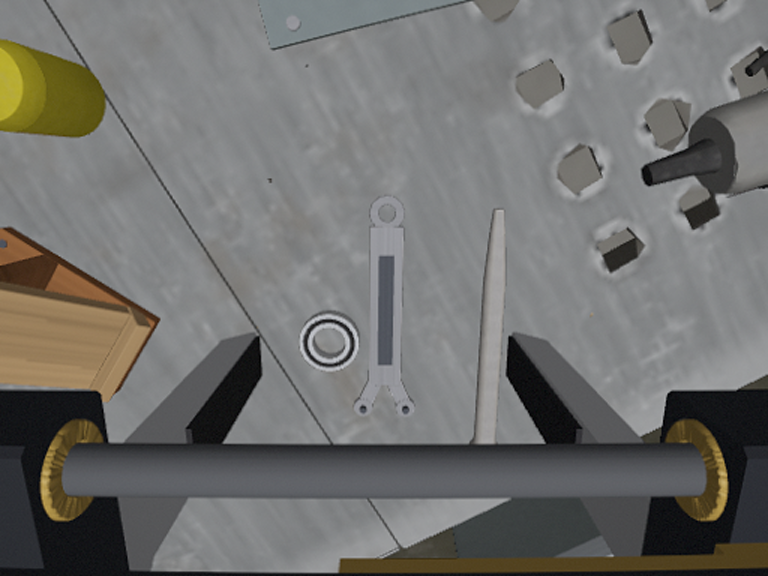

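```bash
python3 - <<'E'
from h import *
p,d,m=load("w1")
crop(p,190,120,350,290,4.5,"w1c")
T=lambda L:[(x/1.5-.17,y/1.5-.17) for x,y in L]
q=onplane(m,T([(386.5,212),(363,408),(405,408),(370.5,235),(403.5,235),(370,360),(402,360)]),0.005); print(q.round(4).tolist())
eye=q[0]; mid2=(q[3]+q[4])/2;mid1=(q[5]+q[6])/2; v=mid2-mid1; print("yaw",np.degrees(np.arctan2(v[1],v[0]))); v=eye-(q[1]+q[2])/2; print(np.degrees(np.arctan2(v[1],v[0])),np.linalg.norm(v))
b=onplane(m,T([(329,341)]),0.014); print("bearing",b.round(4))
print(proj(m,[[.4975,.0023,.003]])*1.5)
E
```

```text
[[0.5285, -0.0186, 0.005], [0.3974, 0.0773, 0.005], [0.3803, 0.0469, 0.005], [0.5193, 0.0005, 0.005], [0.507, -0.0214, 0.005], [0.4315, 0.0511, 0.005], [0.4188, 0.0285, 0.005]]
yaw -29.72821118688754
-30.021313330371864 0.1612669080803366
bearing [[0.464  0.0692 0.014 ]]
[[382.25097648 260.05491067]]
```

View pics/w1c.png

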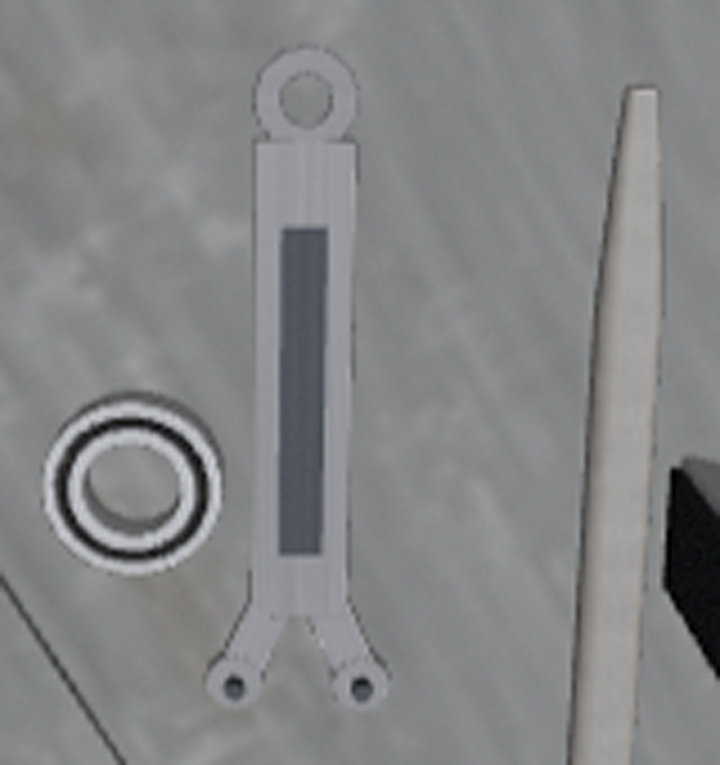

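jog_arm --rows '[-0.0015,-0.0028,-0.025,0,0,-0.5,0.45,0,0,-0.025,0,0,0,0.45,0,0,-0.025,0,0,0,0.45,0,0,-0.025,0,0,0,0.45,0,0,-0.025,0,0,0,0.45,0,0,-0.02,0,0,0,0.45,0,0,-0.015,0,0,0,0.45,0,0,0,0,0,0,0.45]' --squeeze 30

```text
time_s: 3.28
ee_pos: [0.4941, 0.001, 0.043]
eef_rot: [0.42, 1.566, 3.045]
force: [-0.4, 0.6, 0.4]
grip_width: 0.0519
```

```bash
python3 - <<'E'
from h import *
from station import ctrl
o=ctrl.get_obs(); print(o["qpos"].round(3),o["ee_pos"].round(4)); print(R.from_euler("xyz",o["eef_rot"]).as_matrix().round(3))
p,d,m=snap("wrist","w2"); crop(p,0,0,512,384,1.5,"w2")
E
```

```text
[-0.072  0.387  1.826  0.     0.934  2.016] [0.4941 0.001  0.043 ]
[[-0.005 -0.495 -0.869]
 [ 0.    -0.869  0.495]
 [-1.     0.002  0.004]]
```

View pics/w2.png

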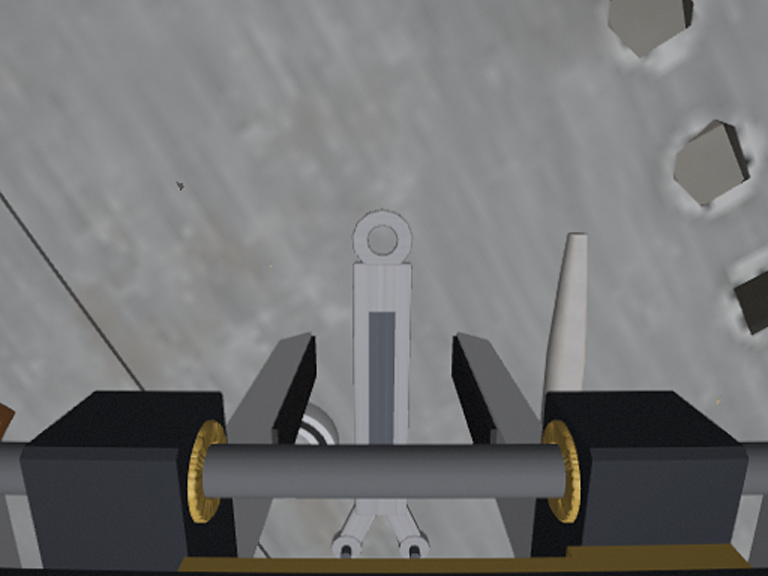

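```bash
python3 - <<'E'
from h import *
from station import ctrl
o=ctrl.get_obs(); print(o["ee_pos"].round(4))
p,d,m=load("w2")
T=lambda L:[(x/1.5-.17,y/1.5-.17) for x,y in L]
q=onplane(m,T([(382.5,240),(354,280),(411,280),(355,420),(409,420)]),0.005); print(q.round(4).tolist())
a=(q[1]+q[2])/2;b=(q[3]+q[4])/2;v=a-b;print(a,b,np.degrees(np.arctan2(v[1],v[0])))
E
```

```text
[0.4951 0.0008 0.0447]
[[0.5279, -0.0185, 0.005], [0.5186, 0.0014, 0.005], [0.5061, -0.0206, 0.005], [0.4592, 0.0359, 0.005], [0.4464, 0.0134, 0.005]]
[ 0.51234245 -0.00962621  0.005     ] [0.45280805 0.02463741 0.005     ] -29.921563380948836
```

jog_arm --rows '[0,-0.0005,-0.015,0,0,0,0.45,0,0,-0.015,0,0,0,0.45,0,0,-0.009,0,0,0,0.45,0,0,-0.003,0,0,0,0.45,0,0,-0.001,0,0,0,0.45,0,0,0,0,0,0,0.45]'

```text
time_s: 3.83
ee_pos: [0.4964, -0.0005, 0.0032]
eef_rot: [-2.647, 1.57, -0.026]
force: [0.8, 1.1, 0.4]
grip_width: 0.052
```

jog_arm --rows '[0,0,-0.001,0,0,0,0.7,0,0,0,0,0,0,0.8,0,0,0,0,0,0,0.9,0,0,0,0,0,0,1,0,0,0,0,0,0,1,0,0,0,0,0,0,1]' --squeeze 45

```text
time_s: 4.33
ee_pos: [0.4962, -0.0006, 0.0017]
eef_rot: [-2.55, 1.57, 0.071]
force: [0.6, -0.5, 4.3]
grip_width: 0.0248
```

jog_arm --rows '[0,0,0.005,0,0,0,1,0,0,0.01,0,0,0,1,0,0,0.015,0,0,0,1,0,0,0.02,0,0,0,1,0,0,0.025,0,0,0,1,0,0,0.025,0,0,0,1,0,0,0.025,0,0,0,1,0,0,0.025,0,0,0,1]'

```text
time_s: 5.0
ee_pos: [0.4957, -0.0006, 0.1535]
eef_rot: [-2.787, 1.57, -0.166]
force: [-0.7, 0.7, -1.8]
grip_width: 0.0252
```

```bash
python3 - <<'E'
from h import *
from station import ctrl
o=ctrl.get_obs(); print(o["ee_pos"].round(4),o["grip_width"],o["force"])
p,d,m=snap("side","s3"); crop(p,100,100,360,300,3,"s3")
p,d,m=snap("wrist","w3"); crop(p,0,0,512,384,1.5,"w3")
E
```

```text
[ 0.4957 -0.0006  0.1535] 0.02516821796404005 [-0.72809955  0.67686343 -1.77213181]
```

View pics/s3.png

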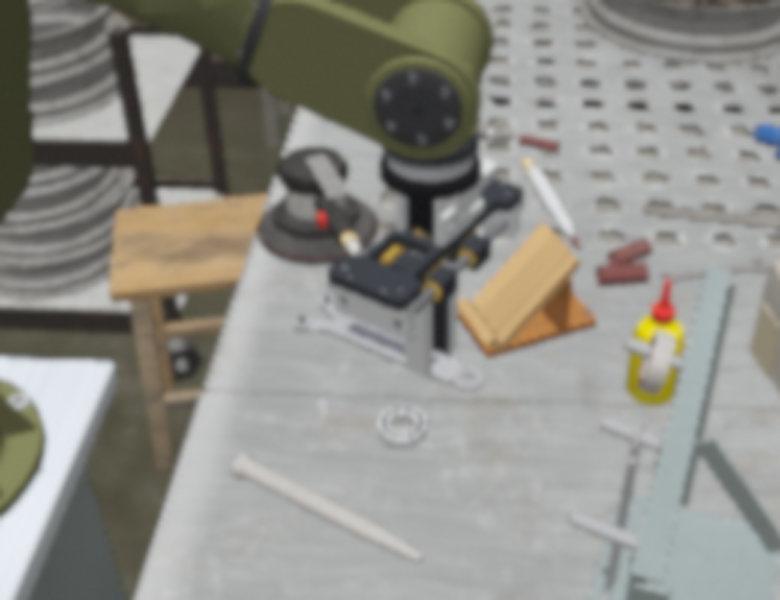

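View pics/w3.png

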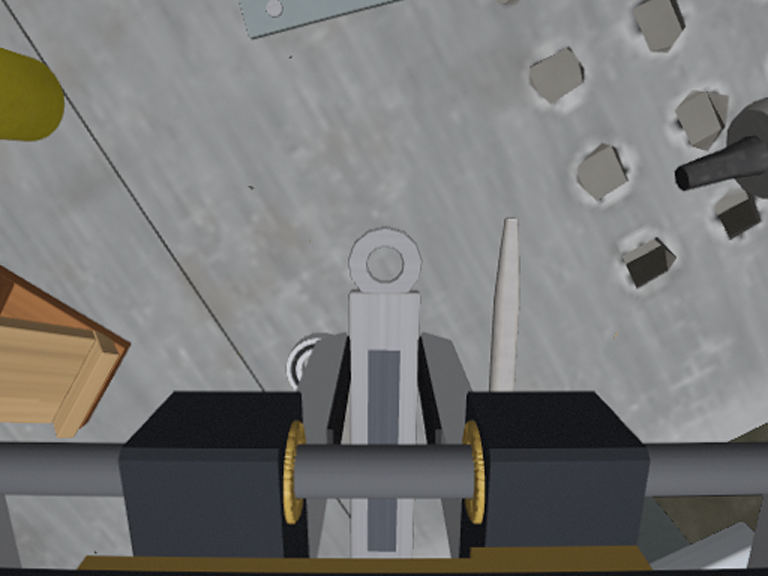

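jog_arm --rows '[0.002,0.005,0.03,0,0,7.1,1,0.008,0.028,0.025,0,0,7.1,1,0.009,0.032,0.019,0,0,7.1,1,0.009,0.033,0.019,0,0,7.1,1,0.009,0.033,0.019,0,0,7.1,1,0.009,0.033,0.018,0,0,7.1,1,0.009,0.033,0.016,0,0,7.1,1,0.009,0.033,0,0,0,7,1]'

```text
time_s: 5.77
ee_pos: [0.5605, 0.2313, 0.3006]
eef_rot: [2.991, 1.567, 0.325]
force: [-0.1, 0.2, -1.4]
grip_width: 0.0249
```

```bash
python3 - <<'E'
from h import *
from station import ctrl
o=ctrl.get_obs(); print(o["ee_pos"].round(4),o["grip_width"],o["force"],o["qpos"].round(3),np.abs(o["joint_vel"]).max())
p,d,m=snap("wrist","w4a")
o=ctrl.get_obs(); print(o["ee_pos"].round(4),np.abs(o["joint_vel"]).max())
print(R.from_euler("xyz",o["eef_rot"]).as_matrix().round(3))
p,d,m=snap("wrist","w4"); crop(p,0,0,512,384,1.5,"w4")
E
```

```text
[0.5605 0.2313 0.3006] 0.02486579983138772 [-0.06973572  0.16602348 -1.35179457] [ 0.331  0.379  1.199 -0.     1.56   1.427] 0.8811243708934698
[0.5606 0.236  0.2979] 0.15561881496659252
[[ 0.001  0.469 -0.883]
 [ 0.002 -0.883 -0.469]
 [-1.    -0.001 -0.002]]
```

View pics/w4.png

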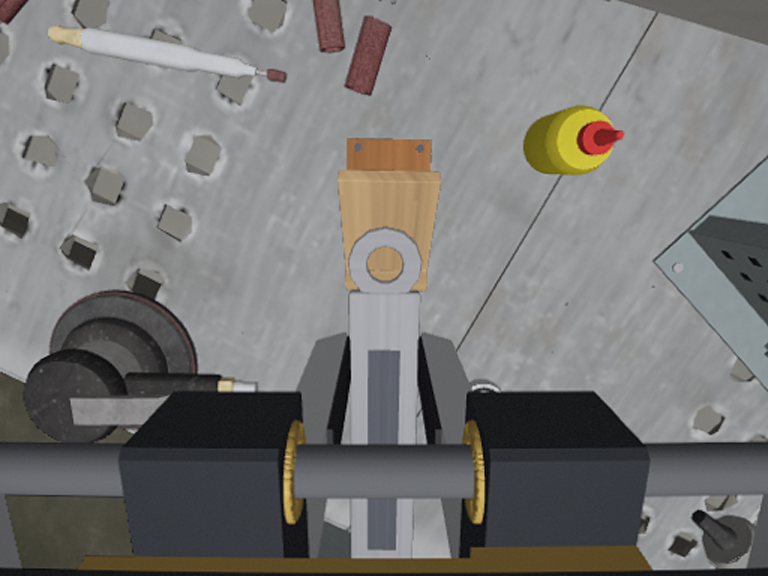

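```bash
python3 - <<'E'
from h import *
p,d,m=load("w4")
crop(p,200,80,320,210,6,"w4c")
C=cloud(m,d); C[d<=0]=np.nan
S=C[112:196,224:296].reshape(-1,3); S=S[np.isfinite(S[:,2])&(S[:,2]>.02)&(S[:,2]<.11)]
n=np.array([-.631,-.319,.707])
for it in range(8):
    c=S.mean(0) if it else np.array([.585,.244,.067]); 
    if it: n=np.linalg.svd(S-c)[2][2]; n*=np.sign(n[2])
    r=(S-c)@n; S=S[abs(r)<0.002+0.008/(it+1)]
print(n.round(4),c.round(4),len(S),r.std(),np.degrees(np.arctan2(-n[1],-n[0])),np.degrees(np.arccos(n[2])))
np.savez("slope.npz",n=n,c=c)
E
```

```text
[-0.6271 -0.3146  0.7126] [0.5897 0.2469 0.0743] 2983 0.0007110272157058418 26.644966234814028 44.556653314299595
```

View pics/w4c.png

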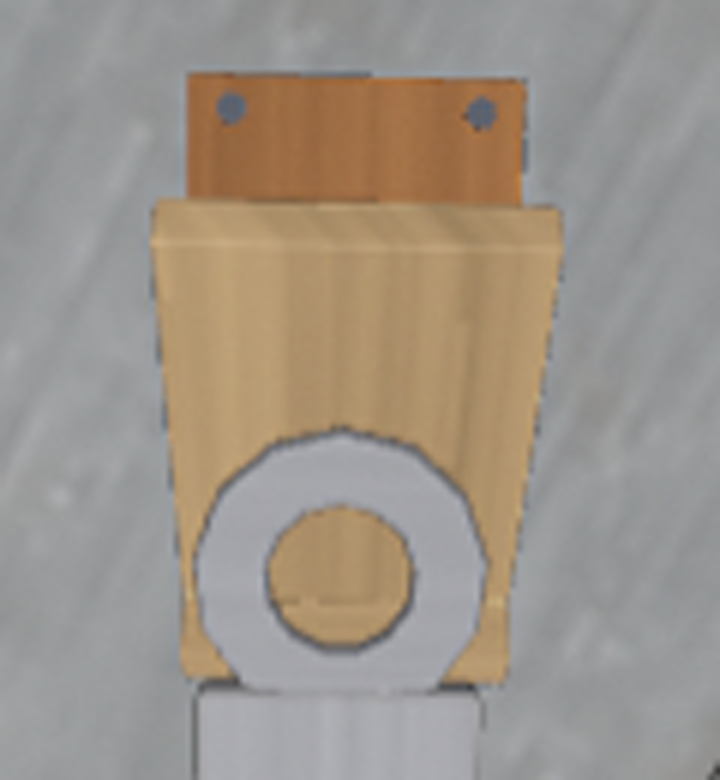

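```bash
python3 - <<'E'
from h import *
p,d,m=load("w4"); s=np.load("slope.npz"); n,c=s["n"],s["c"]
T=lambda L:[(200+x/6-.42,80+y/6-.42) for x,y in L]
E=np.array(m["extrinsics"]); r=ray(m,T([(155,241),(560,250),(187,600),(505,604)]))@E[:3,:3].T; o=E[:3,3]
P=o+r*(((c-o)@n)/(r@n))[:,None]
print(P.round(4)); 
tm=P[:2].mean(0); fm=P[2:].mean(0)
print("top mid",tm.round(4),"toe mid",fm.round(4),"len",np.linalg.norm(tm-fm),"widths",np.linalg.norm(P[0]-P[1]),np.linalg.norm(P[2]-P[3]))
for a,b in((0,1),(2,3)):
    v=P[b]-P[a]; print(np.degrees(np.arctan2(v[1],v[0]))+90)
v=tm-fm;print(np.degrees(np.arctan2(v[1],v[0])))
# plane consistency with z=.103 -> horizontal
print(onplane(m,T([(155,241),(560,250)]),.103).round(4))
# eye in tool frame
from h import R
E
python3 - <<'E'
from station import ctrl
from h import *
o=ctrl.get_obs(); Rt=R.from_euler("xyz",o["eef_rot"]).as_matrix(); t=o["ee_pos"]
p,d,m=load("w4")
for k in (.036,.037,.038,.039): print(k,proj(m,[t-Rt[:,2]*k-Rt[:,0]*.0015])*6-np.array([1200,480])+2.5)
E
```

```text
[[0.5989 0.2933 0.1029]
 [0.6322 0.227  0.1029]
 [0.5245 0.2556 0.0207]
 [0.5583 0.19   0.0216]]
top mid [0.6156 0.2602 0.1029] toe mid [0.5414 0.2228 0.0211] len 0.11655511319626626 widths 0.07412406546295629 0.07389971976222992
26.65839037870495
27.29248502354809
26.745191087607736
[[0.5989 0.2933 0.103 ]
 [0.6322 0.227  0.103 ]]
0.036 [[358.52929824 587.06705343]]
0.037 [[358.65859622 576.25114606]]
0.038 [[358.78819002 565.40734403]]
0.039 [[358.91807994 554.53559756]]
```

```bash
cat >> h.py <<'E'
XC=np.array([[0.0009,-0.2415,0.9704,-0.1788],[1.0,-0.0006,-0.001,-0.0005],[0.0008,0.9704,0.2415,-0.0697],[0,0,0,1]])
def tool_of(m):
    return np.array(m["extrinsics"])@np.linalg.inv(XC)
E
python3 - <<'E'
from h import *
p,d,m=load("w4"); T=tool_of(m); print(T.round(4))
for k in (.036,.037,.038,.039): print(k,((proj(m,[T[:3,3]-T[:3,2]*k-T[:3,0]*.0015])+.42-np.array([200,80]))*6).round(1))
from station import ctrl
o=ctrl.get_obs(); print(o["ee_pos"].round(4)); print(R.from_euler("xyz",o["eef_rot"]).as_matrix().round(4)); print(ctrl.camera_model("wrist")["extrinsics"].round(4)-np.array(m["extrinsics"]).round(4))
E
```

```text
[[ 2.000e-03  4.686e-01 -8.834e-01  5.607e-01]
 [ 2.000e-04 -8.834e-01 -4.686e-01  2.348e-01]
 [-1.000e+00  8.000e-04 -1.900e-03  2.978e-01]
 [ 0.000e+00  0.000e+00  0.000e+00  1.000e+00]]
0.036 [[343.7 575.1]]
0.037 [[343.7 564.2]]
0.038 [[343.7 553.2]]
0.039 [[343.7 542.2]]
[0.56   0.2332 0.2965]
[[-1.100e-03  4.598e-01 -8.880e-01]
 [ 3.000e-04 -8.880e-01 -4.598e-01]
 [-1.000e+00 -7.000e-04  8.000e-04]]
[[-8.8e-03 -4.0e-03 -3.1e-03  1.0e-04]
 [-4.6e-03  8.9e-03  7.0e-04 -3.0e-03]
 [ 4.0e-04  2.5e-03  6.0e-04 -1.6e-03]
 [ 0.0e+00  0.0e+00  0.0e+00  0.0e+00]]
```

jog_arm --rows '[0.002,0.001,-0.005,0,0,-0.6,1,0.004,0.002,-0.012,2.9,-5.74,0,1,0.004,0.002,-0.012,2.9,-5.74,0,1,0.004,0.002,-0.014,2.9,-5.74,0,1,0.004,0.002,-0.014,2.9,-5.74,0,1,0.004,0.002,-0.014,2.9,-5.74,0,1,0.004,0.002,-0.014,2.9,-5.74,0,1,0.004,0.002,-0.012,2.85,-5.74,0,1]'

```text
time_s: 6.53
ee_pos: [0.5894, 0.2421, 0.2]
eef_rot: [-3.135, 0.784, 0.461]
force: [0.1, 2.5, -0.8]
grip_width: 0.0253
```

jog_arm --rows '[0,0,0,0,0,0,1,0,0,0,0,0,0,1,0,0,0,0,0,0,1]'

```text
time_s: 6.78
ee_pos: [0.5904, 0.2443, 0.202]
eef_rot: [-3.132, 0.791, 0.468]
force: [-0.0, 0.1, -0.1]
grip_width: 0.0253
```

```bash
cat > st.py <<'E'
from h import *
from station import ctrl
o=ctrl.get_obs(); print(o["time_s"],"pos",o["ee_pos"].round(4),"w",round(o["grip_width"],4),"F",o["force"].round(1),"q",o["qpos"].round(3))
Rt=R.from_euler("xyz",o["eef_rot"]).as_matrix(); print(Rt.round(4))
print("toolx yaw/pitch",np.degrees(np.arctan2(Rt[1,0],Rt[0,0])).round(2),np.degrees(np.arcsin(Rt[2,0])).round(2),"jaw yaw",np.degrees(np.arctan2(Rt[1,1],Rt[0,1])).round(2),"jaw z",Rt[2,1].round(4))
E
python3 - <<'E'
from st import *
p,d,m=snap("side","s5"); crop(p,100,60,360,260,3,"s5")
E
```

```text
6.7833 pos [0.5904 0.2443 0.202 ] w 0.0253 F [-0.   0.1 -0.1] q [0.279 0.169 1.888 0.408 0.34  1.058]
[[ 0.6277  0.4451 -0.6387]
 [ 0.3174 -0.8955 -0.3121]
 [-0.7108 -0.0069 -0.7033]]
toolx yaw/pitch 26.82 -45.3 jaw yaw -63.57 jaw z -0.0069
```

View pics/s5.png

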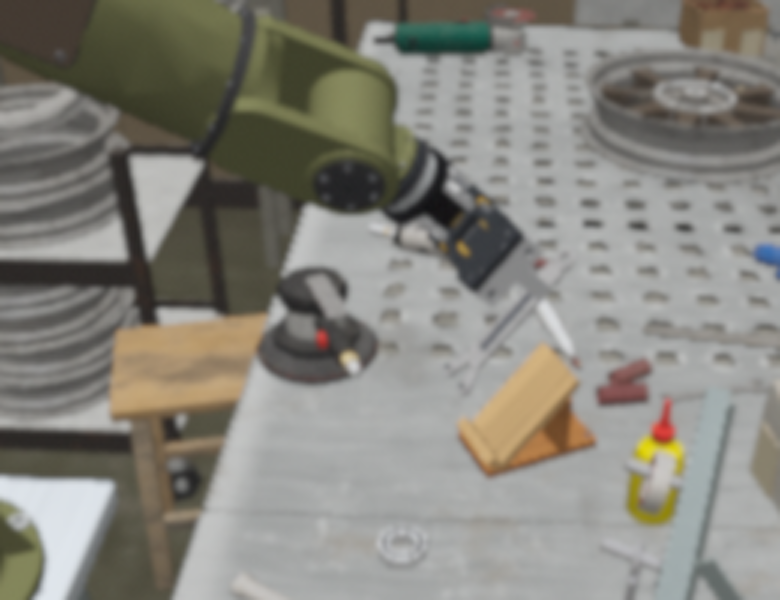

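jog_arm --rows '[0.004,0.003,-0.011,0,0,0,1,0.004,0.003,-0.011,0,0,0,1,0.004,0.003,-0.011,0,0,0,1,0.004,0.002,-0.011,0,0,0,1,0.004,0.002,-0.011,0,0,0,1,0.002,0.001,-0.009,0,0,0,1,0,0,0,0,0,0,1,0,0,0,0,0,0,1]'

```text
time_s: 7.5
ee_pos: [0.6124, 0.2591, 0.1375]
eef_rot: [-3.132, 0.788, 0.47]
force: [-0.7, -0.3, -1.5]
grip_width: 0.0249
```

```bash
python3 - <<'E'
from st import *
p,d,m=snap("side","s6"); crop(p,200,130,320,230,6,"s6")
p,d,m=snap("top","t6"); crop(p,150,110,300,230,5,"t6")
E
```

```text
7.5 pos [0.6124 0.2591 0.1375] w 0.0249 F [-0.7 -0.3 -1.5] q [0.295 0.321 1.873 0.621 0.212 0.846]
[[ 0.6286  0.4463 -0.6369]
 [ 0.319  -0.8949 -0.3122]
 [-0.7093 -0.0069 -0.7049]]
toolx yaw/pitch 26.91 -45.18 jaw yaw -63.49 jaw z -0.0069
```

View pics/s6.png

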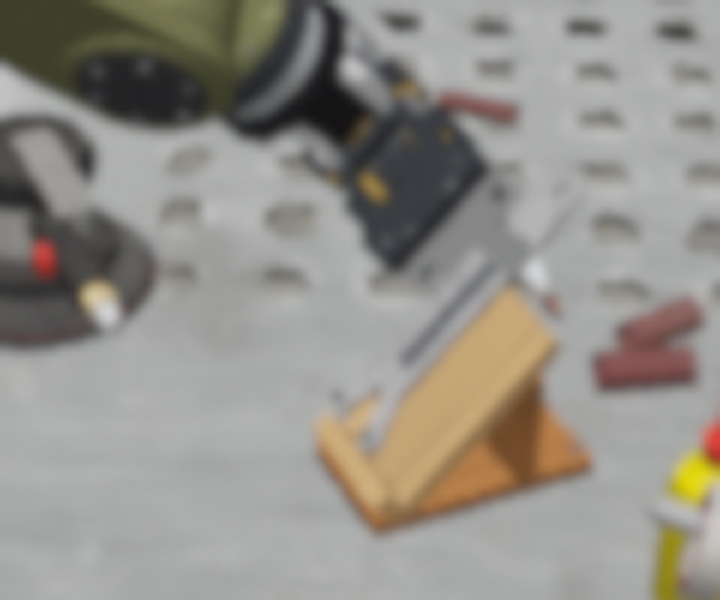

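View pics/t6.png

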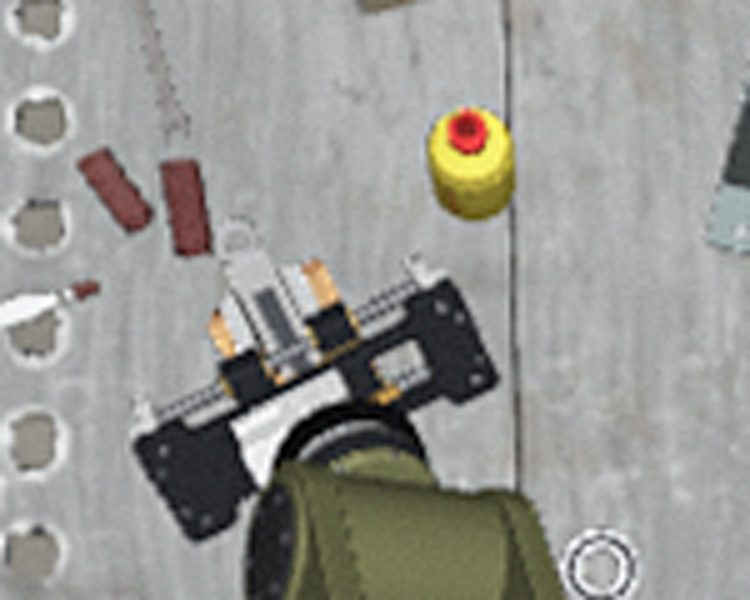

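jog_arm --rows '[0.003,0.0016,-0.0035,0,0,0,1,0.003,0.0016,-0.0035,0,0,0,1,0.003,0.0016,-0.0035,0,0,0,1,0.003,0.0016,-0.0035,0,0,0,1,0.0013,0.0006,-0.0014,0,0,0,1,0,0,0,0,0,0,1,0,0,0,0,0,0,1]'

```text
time_s: 8.18
ee_pos: [0.6252, 0.2656, 0.1211]
eef_rot: [-3.133, 0.788, 0.468]
force: [0.2, -0.1, -1.0]
grip_width: 0.0246
```

jog_arm --rows '[0.0006,0.0003,-0.0007,0,0,0,1,0,0,0,0,0,0,1,0.0006,0.0003,-0.0007,0,0,0,1,0,0,0,0,0,0,1]'

```text
time_s: 8.52
ee_pos: [0.6265, 0.2661, 0.12]
eef_rot: [-3.133, 0.788, 0.468]
force: [-0.1, -0.7, -0.6]
grip_width: 0.0252
```

```bash
cat >> st.py <<'E'
u=np.array([.6314,.3183,.707]);nn=np.array([-.6314,-.3183,.707]);toe=np.array([.5414,.2228,.0205])
print("rel toe u,n,lat",((o["ee_pos"]-toe)@u).round(4),((o["ee_pos"]-toe)@nn).round(4),((o["ee_pos"]-toe)@np.array([-.450,.893,0])).round(4),"F u,n",(o["force"]@u).round(1),(o["force"]@nn).round(1))
E
python3 - <<'E'
from st import *
p,d,m=snap("side","s7"); crop(p,200,130,320,230,6,"s7")
E
```

```text
8.5167 pos [0.6265 0.2661 0.12  ] w 0.0252 F [-0.1 -0.7 -0.6] q [0.301 0.38  1.84  0.683 0.186 0.786]
[[ 0.6296  0.4454 -0.6366]
 [ 0.3181 -0.8953 -0.3118]
 [-0.7089 -0.0062 -0.7053]]
toolx yaw/pitch 26.8 -45.14 jaw yaw -63.55 jaw z -0.0062
rel toe u,n,lat 0.1379 0.0028 0.0004 F u,n -0.7 -0.1
```

View pics/s7.png

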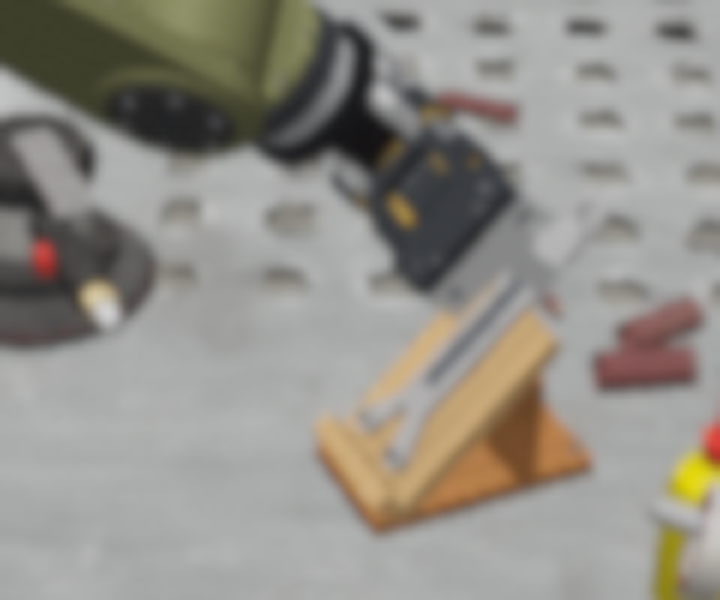

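jog_arm --rows '[0.0005,0.0002,-0.0005,0,0,0,1,0,0,0,0,0,0,1,0.0005,0.0002,-0.0005,0,0,0,1,0,0,0,0,0,0,1]'

```text
time_s: 8.9
ee_pos: [0.6275, 0.2666, 0.1189]
eef_rot: [-3.133, 0.788, 0.468]
force: [-0.0, -0.6, -1.0]
grip_width: 0.0251
```

jog_arm --rows '[-0.0013,-0.0006,-0.0014,0,0,0,1,-0.0013,-0.0006,-0.0014,0,0,0,1,0,0,0,0,0,0,1,0,0,0,0,0,0,1]'

```text
time_s: 9.23
ee_pos: [0.6247, 0.2653, 0.1159]
eef_rot: [-3.133, 0.788, 0.468]
force: [-0.4, -0.7, -1.3]
grip_width: 0.0246
```

```bash
python3 st.py
```

```text
9.2333 pos [0.6247 0.2653 0.1159] w 0.0246 F [-0.4 -0.7 -1.3] q [0.301 0.384 1.847 0.72  0.179 0.749]
[[ 0.6292  0.4454 -0.6369]
 [ 0.318  -0.8953 -0.312 ]
 [-0.7092 -0.0062 -0.705 ]]
toolx yaw/pitch 26.81 -45.17 jaw yaw -63.55 jaw z -0.0062
rel toe u,n,lat 0.1336 0.0013 0.0004 F u,n -1.4 -0.5
```

jog_arm --rows '[-0.0006,-0.0003,-0.0007,0,0,0,1,0,0,0,0,0,0,1,-0.0006,-0.0003,-0.0007,0,0,0,1,0,0,0,0,0,0,1]'

```text
time_s: 9.57
ee_pos: [0.6238, 0.2648, 0.1149]
eef_rot: [-3.133, 0.788, 0.468]
force: [-0.1, 0.9, -0.6]
grip_width: 0.0248
```

jog_arm --rows '[-0.0006,-0.0003,-0.0007,0,0,0,1,0,0,0,0,0,0,1,0.0006,0.0003,-0.0007,0,0,0,1,0,0,0,0,0,0,1]'

```text
time_s: 9.9
ee_pos: [0.6241, 0.2649, 0.1144]
eef_rot: [-3.133, 0.786, 0.467]
force: [-3.2, -0.7, 7.7]
grip_width: 0.0249
```

```bash
python3 - <<'E'
from st import *
p,d,m=snap("side","s8"); crop(p,220,140,310,220,8,"s8")
E
```

```text
9.9 pos [0.6241 0.2649 0.1144] w 0.0249 F [-3.2 -0.7  7.7] q [0.3   0.385 1.851 0.749 0.174 0.719]
[[ 0.6308  0.4454 -0.6354]
 [ 0.3184 -0.8953 -0.3115]
 [-0.7076 -0.0058 -0.7065]]
toolx yaw/pitch 26.78 -45.04 jaw yaw -63.55 jaw z -0.0058
rel toe u,n,lat 0.132 0.0007 0.0004 F u,n 3.2 7.7
```

View pics/s8.png

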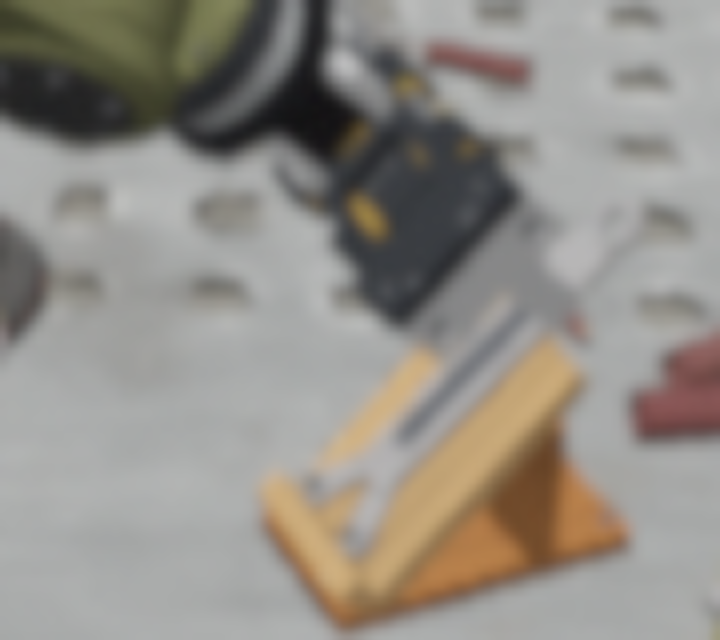

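jog_arm --rows '[-0.0006,-0.0003,0.0003,0,0,0,1,0,0,0,0,0,0,1,0,0,0,0,0,0,0.65,0,0,0,0,0,0,0.55,0,0,0,0,0,0,0.5,0,0,0,0,0,0,0.5]'

```text
time_s: 10.45
ee_pos: [0.6227, 0.2643, 0.1129]
eef_rot: [-3.133, 0.789, 0.468]
force: [0.5, 0.6, 1.0]
grip_width: 0.0457
```

jog_arm --rows '[0,0,0,0,0,0,0.5,0,0,0,0,0,0,0.5,-0.003,-0.0015,0.0035,0,0,0,0.5,-0.006,-0.003,0.007,0,0,0,0.5,-0.006,-0.003,0.007,0,0,0,0.5,-0.006,-0.003,0.007,0,0,0,0.5,-0.006,-0.003,0.007,0,0,0,0.5,0,0,0,0,0,0,0.5]'

```text
time_s: 11.12
ee_pos: [0.5957, 0.2507, 0.1467]
eef_rot: [-3.133, 0.786, 0.468]
force: [-0.5, 0.2, 0.1]
grip_width: 0.0469
```

```bash
python3 - <<'E'
from st import *
p,d,m=snap("side","s9"); crop(p,220,140,310,220,8,"s9")
p,d,m=snap("wrist","w9"); crop(p,0,0,512,384,1.5,"w9")
E
```

```text
11.1167 pos [0.5957 0.2507 0.1467] w 0.0469 F [-0.5  0.2  0.1] q [0.289 0.269 1.918 0.619 0.218 0.845]
[[ 0.6306  0.4454 -0.6356]
 [ 0.3183 -0.8953 -0.3116]
 [-0.7078 -0.0058 -0.7064]]
toolx yaw/pitch 26.79 -45.06 jaw yaw -63.55 jaw z -0.0058
rel toe u,n,lat 0.1324 0.046 0.0005 F u,n -0.2 0.3
```

View pics/s9.png

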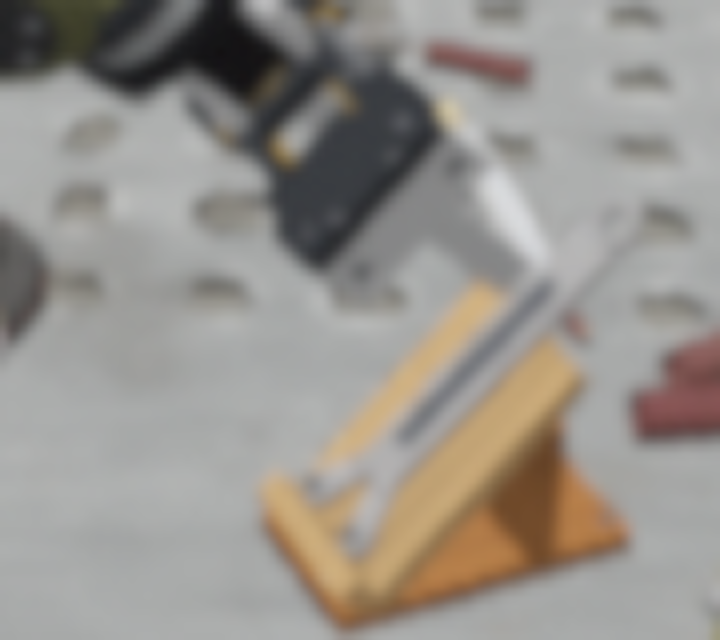

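View pics/w9.png

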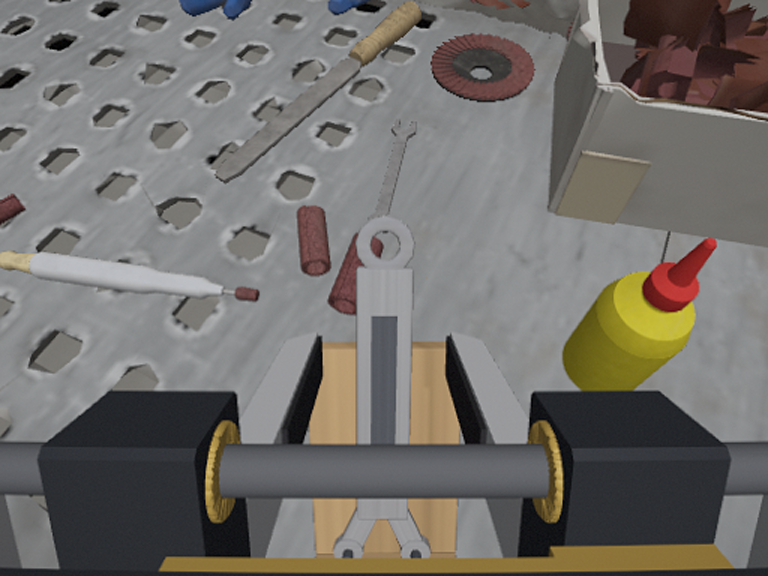

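```bash
cat > kin.py <<'E'
from h import *
from scipy.optimize import least_squares
Rz=lambda a:R.from_euler("z",a).as_matrix(); Ry=lambda a:R.from_euler("y",a).as_matrix()
def fk(q,p):
    a,hh,L1,L2,e,L3=p
    R1=Rz(q[0]); R2=R1@Ry(q[1]); R3=R2@Ry(q[2]); R4=R3@Rz(q[3]); R5=R4@Ry(q[4]); R6=R5@Rz(q[5])
    t=R1@[a,0,hh]+R2@[0,0,L1]+R3@[e,0,L2]+R6@[0,0,L3]
    return t,R6
data=[([1.14942,.30049,1.52158,0,1.32071,-.0666],[.19095,.5155,.20487]),
([-.069,.184,1.666,0,1.293,2.013],[.4975,.0023,.205]),
([-.072,.387,1.826,0,.934,2.016],[.4941,.001,.043]),
([.331,.379,1.199,0,1.56,1.427],[.5605,.2313,.3006]),
([.279,.169,1.888,.408,.34,1.058],[.5904,.2443,.202]),
([.295,.321,1.873,.621,.212,.846],[.6124,.2591,.1375]),
([.301,.38,1.84,.683,.186,.786],[.6265,.2661,.12]),
([.301,.384,1.847,.72,.179,.749],[.6247,.2653,.1159]),
([.289,.269,1.918,.619,.218,.845],[.5957,.2507,.1467])]
f=lambda p:np.concatenate([fk(q,p)[0]-t for q,t in data])
s=least_squares(f,[.15,.45,.45,.4,.0,.3])
P=s.x
if __name__=="__main__":
    print(P.round(4),np.abs(s.fun).max())
    print(fk(data[-1][0],P)[1].round(3))
E
python3 kin.py
```

```text
[-0.0308  0.2626  0.4486  0.475   0.07    0.3028] 0.03595546345058913
[[-0.445  0.636  0.63 ]
 [ 0.895  0.311  0.318]
 [ 0.006  0.706 -0.708]]
```

```bash
python3 - <<'E'
from kin import *
print(f(P).reshape(-1,3).round(4))
def fk2(q,p):
    a,hh,L1,e1,L2,e,L3,e5,ee,y=p
    R1=Rz(q[0]); R2=R1@Ry(q[1]); R3=R2@Ry(q[2]); R4=R3@Rz(q[3]); R5=R4@Ry(q[4]); R6=R5@Rz(q[5])
    return R1@[a,y,hh]+R2@[e1,0,L1]+R3@[e,0,L2]+R5@[e5,0,0]+R6@[ee,0,L3]
g=lambda p:np.concatenate([fk2(q,p)-t for q,t in data])
s=least_squares(g,[.15,.45,.45,0,.4,0,.3,0,0,0]); print(s.x.round(4),np.abs(s.fun).max()); print(s.fun.reshape(-1,3).round(4))
E
```

```text
[[ 0.0317 -0.0188 -0.0025]
 [-0.0105 -0.036  -0.0024]
 [-0.02   -0.0352 -0.0084]
 [ 0.0171 -0.0328  0.0025]
 [ 0.0148 -0.0293  0.0036]
 [ 0.0138 -0.0301  0.0018]
 [ 0.0148 -0.03    0.0017]
 [ 0.0142 -0.0297  0.0013]
 [ 0.0127 -0.0302  0.0023]]
[-3.000e-04  2.214e-01  4.239e-01  1.100e-03  4.471e-01  4.090e-02
  2.703e-01  1.000e-04  0.000e+00  3.660e-02] 0.00036267406496245935
[[ 0.0001  0.0001  0.0001]
 [ 0.0002 -0.      0.0002]
 [-0.0001  0.0001 -0.0002]
 [-0.0001 -0.     -0.0001]
 [-0.0001  0.0001 -0.0002]
 [-0.0001 -0.0002 -0.0001]
 [ 0.0002 -0.0001  0.0004]
 [ 0.      0.0002 -0.    ]
 [-0.0001 -0.     -0.    ]]
```

```bash
cat > ik.py <<'E'
from h import *
from scipy.optimize import least_squares
Rz=lambda a:R.from_euler("z",a).as_matrix(); Ry=lambda a:R.from_euler("y",a).as_matrix()
lo=np.array([-3.03,-.79,.23,-1.04,0,-2.55]);hi=np.array([3.03,2.21,2.52,4.18,3.07,2.55])
def fkT(q):
    R1=Rz(q[0]); R2=R1@Ry(q[1]); R3=R2@Ry(q[2]); R6=R3@Rz(q[3])@Ry(q[4])@Rz(q[5])
    t=R1@[-.0003,.0366,.2214]+R2@[.0011,0,.4239]+R3@[.0409,0,.4471]+R6@[0,0,.2703]
    return t,R6   # tool x = R6 z ; map: tool y,z
# fixed map from R6 to tool R
A0=fkT([.289,.269,1.918,.619,.218,.845])[1]; RT0=np.array([[.6306,.4454,-.6356],[.3183,-.8953,-.3116],[-.7078,-.0058,-.7064]])
M=A0.T@RT0; M=np.round(M)
def ik(t,Rt,q0):
    f=lambda q:np.concatenate([(fkT(q)[0]-t)*5,R.from_matrix((fkT(q)[1]@M).T@Rt).as_rotvec()])
    return least_squares(f,np.clip(q0,lo+1e-3,hi-1e-3),bounds=(lo,hi))
def toolR(yaw,pitch): # tool x along yaw with pitch (deg, neg = down), jaw level, tool -z up-ish (camera above)
    y,p=np.radians(yaw),np.radians(pitch)
    x=np.array([np.cos(y)*np.cos(p),np.sin(y)*np.cos(p),np.sin(p)]); yy=np.array([np.sin(y),-np.cos(y),0]); return np.c_[x,yy,np.cross(x,yy)]
E
python3 - <<'E'
from ik import *
print(M, toolR(26.8,-45).round(3))
n=np.array([.96,-.281,0]); n/=np.linalg.norm(n); root=np.array([.6415,-.2425,.225]); pd=np.array([-.978*n[0],-.978*n[1],.208])
up=np.array([.208*n[0],.208*n[1],.978])
for pitch in (-12,-25,-35,-45,-55,-65):
  for ex in (.025,.06):
    t=root+pd*ex-up*.023
    Rt=toolR(-16.3,pitch); t=t+Rt[:,0]*.012
    out=[]
    for q0 in ([-.4,.2,1.9,0,.5,1.5],[-.4,.2,1.9,3.1,.5,-1.6],[-.4,.2,1.9,1.5,.3,0],[-.4,.2,1.9,-.5,.3,2]):
        s=ik(t,Rt,q0); out.append((s.cost<1e-6,s.x.round(2).tolist()))
    print(pitch,ex,[o[1] for o in out if o[0]])
for pitch in (-45,-60,-70,-80):
    Rt=toolR(26.8,pitch); t=np.array([.5414,.2228,.0205])+.145*np.array([.6314,.3183,.707])+Rt[:,0]*.012
    print("rest",pitch,[ (s.cost<1e-6,s.x.round(2).tolist()) for s in [ik(t,Rt,[.3,.3,1.9,.6,.2,.8])]])
E
```

```text
[[-0. -1. -0.]
 [ 0.  0. -1.]
 [ 1. -0.  0.]] [[ 0.631  0.451 -0.631]
 [ 0.319 -0.893 -0.319]
 [-0.707  0.    -0.707]]
-12 0.025 [[-0.51, 0.33, 2.09, 2.78, 0.66, -1.33], [-0.51, 0.33, 2.09, 2.78, 0.66, -1.33], [-0.51, 0.33, 2.09, 2.78, 0.66, -1.33]]
-12 0.06 [[-0.53, 0.25, 2.17, 2.76, 0.67, -1.32], [-0.53, 0.25, 2.17, 2.76, 0.67, -1.32], [-0.53, 0.25, 2.17, 2.76, 0.67, -1.32]]
-25 0.025 [[-0.5, 0.24, 2.02, 2.47, 0.31, -1.01], [-0.5, 0.24, 2.02, 2.47, 0.31, -1.01], [-0.5, 0.24, 2.02, 2.47, 0.31, -1.01], [-0.5, 0.24, 2.02, 2.47, 0.31, -1.01]]
-25 0.06 [[-0.51, 0.16, 2.1, 2.42, 0.32, -0.97], [-0.51, 0.16, 2.1, 2.42, 0.32, -0.97], [-0.51, 0.16, 2.1, 2.42, 0.32, -0.97], [-0.51, 0.16, 2.1, 2.42, 0.32, -0.97]]
-35 0.025 [[-0.49, 0.22, 1.93, 1.33, 0.17, 0.13], [-0.49, 0.22, 1.93, 1.33, 0.17, 0.13], [-0.49, 0.22, 1.93, 1.33, 0.17, 0.13], [-0.49, 0.22, 1.93, 1.33, 0.17, 0.13]]
-35 0.06 [[-0.5, 0.14, 2.01, 1.32, 0.18, 0.13], [-0.5, 0.14, 2.01, 1.32, 0.18, 0.13], [-0.5, 0.14, 2.01, 1.32, 0.18, 0.13], [-0.5, 0.14, 2.01, 1.32, 0.18, 0.13]]
-45 0.025 [[-0.47, 0.23, 1.83, 0.41, 0.34, 1.05], [-0.47, 
[... 466 characters left out ...]
, 0.2, 0.58, 1.25], [-0.47, 0.18, 1.79, 0.2, 0.58, 1.25], [-0.47, 0.18, 1.79, 0.2, 0.58, 1.25], [-0.47, 0.18, 1.79, 0.2, 0.58, 1.25]]
-65 0.025 [[-0.45, 0.32, 1.57, 0.09, 0.82, 1.36], [-0.45, 0.32, 1.57, 0.09, 0.82, 1.36], [-0.45, 0.32, 1.57, 0.09, 0.82, 1.36], [-0.45, 0.32, 1.57, 0.09, 0.82, 1.36]]
-65 0.06 [[-0.46, 0.24, 1.66, 0.1, 0.81, 1.34], [-0.46, 0.24, 1.66, 0.1, 0.81, 1.34], [-0.46, 0.24, 1.66, 0.1, 0.81, 1.34], [-0.46, 0.24, 1.66, 0.1, 0.81, 1.34]]
rest -45 [(np.True_, [0.31, 0.42, 1.8, 0.68, 0.18, 0.79])]
rest -60 [(np.True_, [0.32, 0.46, 1.62, 0.14, 0.54, 1.32])]
rest -70 [(np.True_, [0.33, 0.51, 1.49, 0.07, 0.79, 1.4])]
rest -80 [(np.True_, [0.34, 0.59, 1.34, 0.03, 1.04, 1.43])]
```

jog_arm --rows '[0.0055,0.0027,0.006,-3.15,6.25,0,0.5,0.0055,0.0027,0.006,-3.15,6.25,0,0.5,0.0055,0.0027,0.005,-3.15,6.25,0,0.5,0.0055,0.0027,0.005,-3.15,6.25,0,0.5,0.0055,0.0027,0.005,-3.15,6.25,0,0.5,0,0,0,0,0,0,0.5,0,0,0,0,0,0,0.5]'

```text
time_s: 11.8
ee_pos: [0.62, 0.2692, 0.1669]
eef_rot: [-3.053, 1.309, 0.555]
force: [-0.4, -0.2, -0.4]
grip_width: 0.047
```

```bash
python3 - <<'E'
from st import *
p,d,m=snap("wrist","w10"); crop(p,0,0,512,384,1.5,"w10")
T=tool_of(m); print(T.round(4).tolist())
g=toe+.168*u+.0026*nn; print("expected eye px",(proj(m,[g])*1.5).round(1), "grip",(proj(m,[toe+.145*u+.005*nn])*1.5).round(1))
E
```

```text
11.8 pos [0.62   0.2692 0.1669] w 0.047 F [-0.4 -0.2 -0.4] q [0.333 0.465 1.407 0.067 1.014 1.409]
[[ 0.2204  0.4522 -0.8643]
 [ 0.1365 -0.8916 -0.4317]
 [-0.9658 -0.0228 -0.2582]]
toolx yaw/pitch 31.77 -74.98 jaw yaw -63.11 jaw z -0.0228
rel toe u,n,lat 0.1678 0.0391 0.006 F u,n -0.6 0.0
[[0.2214, 0.452, -0.8641, 0.62], [0.1347, -0.8918, -0.432, 0.2679], [-0.9658, -0.0207, -0.2584, 0.1668], [0.0, 0.0, 0.0, 1.0]]
expected eye px [[397.6 287.6]] grip [[397.4 327.3]]
```

View pics/w10.png

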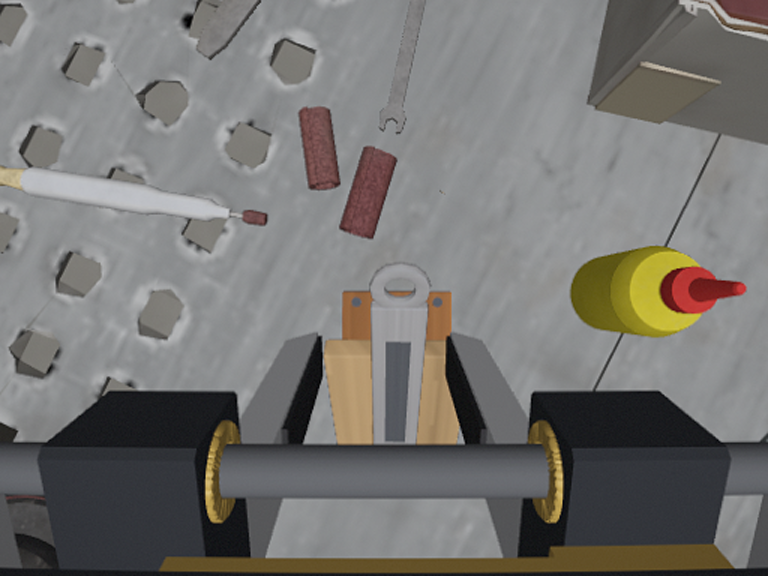

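```bash
cat > goto.py <<'E'
from ik import *
from station import ctrl
def delta(t,Rt):
    o=ctrl.get_obs(); R0=R.from_euler("xyz",o["eef_rot"]).as_matrix()
    rv=np.degrees(R.from_matrix(np.asarray(Rt)@R0.T).as_rotvec()); 
    print("now",o["ee_pos"].round(4),"d",(np.asarray(t)-o["ee_pos"]).round(4),"rot",rv.round(2),np.linalg.norm(rv).round(2))
E
python3 - <<'E'
from goto import *
Rt=toolR(26.8,-80); g=np.array([.6311,.2680,.1251]); T=g+.011*Rt[:,0]
delta(T-.06*Rt[:,0],Rt); print(T.round(4),Rt[:,0].round(4))
E
```

```text
now [0.6191 0.2687 0.1663] d [ 0.0044 -0.0046  0.0071] rot [-3.41  3.83 -0.02] 5.12
[0.6328 0.2689 0.1143] [ 0.155   0.0783 -0.9848]
```

jog_arm --rows '[0.0022,-0.0023,0.0035,-1.7,1.92,0,0.5,0.0022,-0.0023,0.0035,-1.7,1.92,0,0.5,0,0,0,0,0,0,0.5,0,0,0,0,0,0,0.5]'

```text
time_s: 12.18
ee_pos: [0.6232, 0.2639, 0.1741]
eef_rot: [-3.139, 1.395, 0.47]
force: [-0.1, 1.0, -1.3]
grip_width: 0.0469
```

```bash
python3 - <<'E'
from goto import *
Rt=toolR(26.8,-80); g=np.array([.6311,.2680,.1251]); T=g+.011*Rt[:,0]
delta(T,Rt)
E
```

```text
now [0.6232 0.2639 0.1741] d [ 0.0096  0.005  -0.0598] rot [-0.04  0.04 -0.01] 0.06
```

jog_arm --rows '[0.0019,0.001,-0.012,0,0,0,0.5,0.0019,0.001,-0.012,0,0,0,0.5,0.0019,0.001,-0.012,0,0,0,0.5,0.0019,0.001,-0.012,0,0,0,0.5,0.002,0.001,-0.012,0,0,0,0.5,0,0,0,0,0,0,0.5,0,0,0,0,0,0,0.5]' --squeeze 50

```text
time_s: 12.77
ee_pos: [0.6329, 0.2688, 0.1139]
eef_rot: [3.141, 1.399, 0.467]
force: [-0.8, -0.1, -0.3]
grip_width: 0.0472
```

```bash
python3 - <<'E'
from st import *
p,d,m=snap("wrist","w11"); crop(p,0,0,512,384,1.5,"w11")
p,d,m=snap("side","s11"); crop(p,220,140,310,220,8,"s11")
E
```

```text
12.7667 pos [0.6329 0.2688 0.1139] w 0.0472 F [-0.8 -0.1 -0.3] q [0.34  0.587 1.339 0.025 1.045 1.432]
[[ 1.530e-01  4.508e-01 -8.794e-01]
 [ 7.710e-02 -8.926e-01 -4.442e-01]
 [-9.852e-01  1.000e-04 -1.713e-01]]
toolx yaw/pitch 26.76 -80.13 jaw yaw -63.2 jaw z 0.0001
rel toe u,n,lat 0.1384 -0.0064 -0.0001 F u,n -0.8 0.3
```

View pics/w11.png

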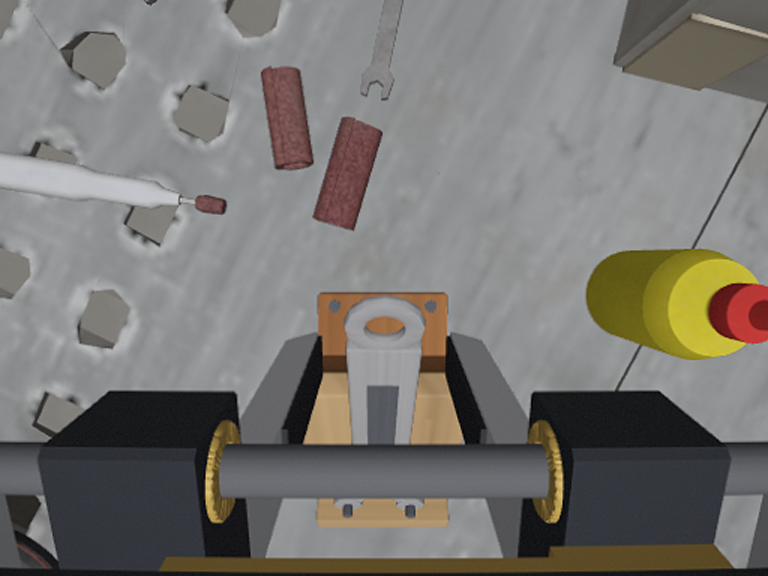

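View pics/s11.png

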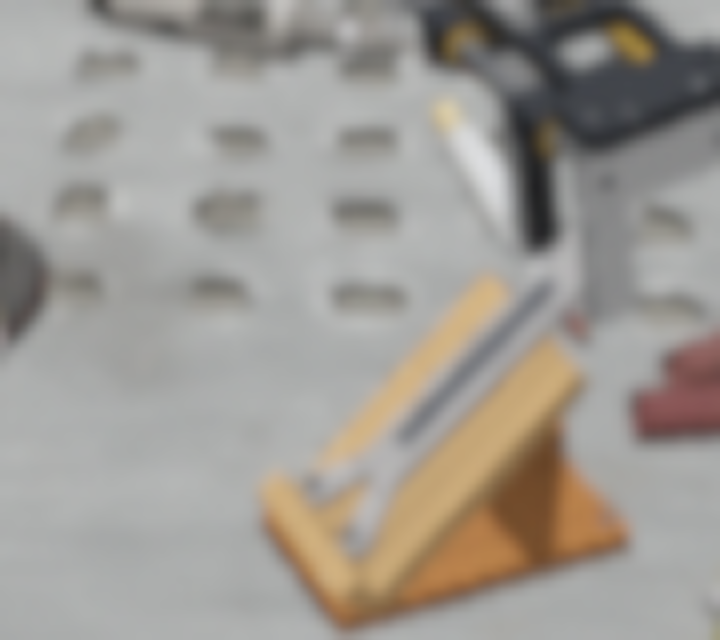

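jog_arm --rows '[0,0,0,0,0,0,0.65,0,0,0,0,0,0,0.8,0,0,0,0,0,0,0.9,0,0,0,0,0,0,1,0,0,0,0,0,0,1,0,0,0,0,0,0,1]' --squeeze 50

```text
time_s: 13.37
ee_pos: [0.6332, 0.2689, 0.1154]
eef_rot: [3.139, 1.397, 0.465]
force: [-0.9, -0.8, 2.3]
grip_width: 0.0251
```

```bash
python3 - <<'E'
from st import *
p,d,m=snap("wrist","w12"); crop(p,150,150,350,300,4,"w12")
E
```

```text
13.3667 pos [0.6332 0.2689 0.1154] w 0.0251 F [-0.9 -0.8  2.3] q [0.34  0.585 1.338 0.025 1.046 1.432]
[[ 1.549e-01  4.508e-01 -8.791e-01]
 [ 7.770e-02 -8.926e-01 -4.441e-01]
 [-9.849e-01  5.000e-04 -1.733e-01]]
toolx yaw/pitch 26.65 -80.02 jaw yaw -63.2 jaw z 0.0005
rel toe u,n,lat 0.1397 -0.0056 -0.0002 F u,n 0.8 2.5
```

View pics/w12.png

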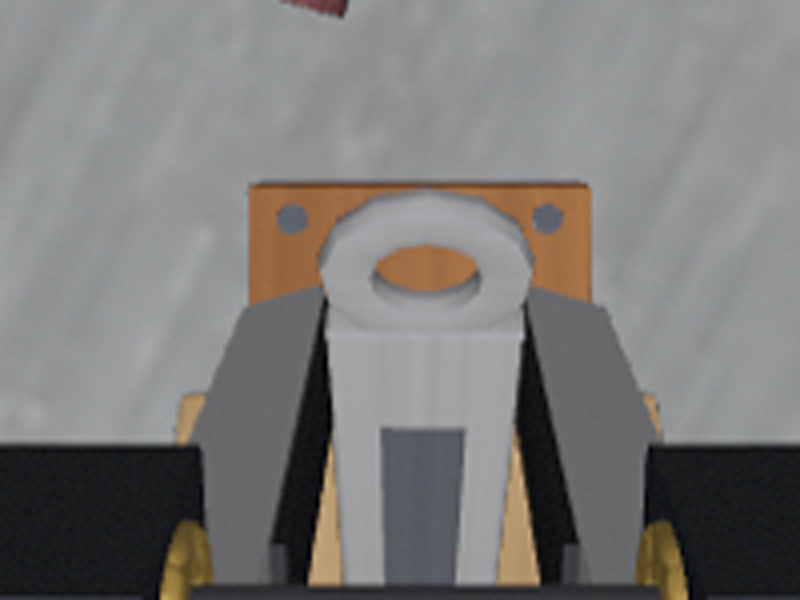

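```bash
python3 - <<'E'
from st import *
p,d,m=load("w12"); T=tool_of(m); print(T[:3,3].round(4))
t=o["ee_pos"]; t=T[:3,3]
uu=np.cos(np.radians(35)); ss=np.sin(np.radians(35))
# tool frame: x=toolx; -z. u = -x*sin35 + (-z)*cos35 ; n = -x cos35 + (-z)(-sin35)
X=T[:3,0];Z=-T[:3,2]
U=-X*ss+Z*uu; N=-X*uu-Z*ss
print(U.round(3),N.round(3))
for a,b in [(.0283,.0099),(.0273,.0099),(.0283,.0089),(.0293,.0099)]: 
    q=(proj(m,[t+a*U+b*N])-[150,150]+.375)*4; print(a,b,q.round(1))
# ring of hole at top
th=np.linspace(0,2*np.pi,5)[:-1]
Y=T[:3,1]
print(((proj(m,[t+.0283*U+.0099*N+.0065*(np.cos(k)*U+np.sin(k)*Y) for k in th])-150+.375)*4).round(1))
E
```

```text
13.4167 pos [0.6333 0.2689 0.1154] w 0.0248 F [-1.6 -1.1  2.4] q [0.34  0.585 1.338 0.025 1.045 1.432]
[[ 1.549e-01  4.508e-01 -8.791e-01]
 [ 7.770e-02 -8.926e-01 -4.441e-01]
 [-9.849e-01  5.000e-04 -1.733e-01]]
toolx yaw/pitch 26.64 -80.02 jaw yaw -63.2 jaw z 0.0005
rel toe u,n,lat 0.1397 -0.0056 -0.0002 F u,n 0.4 3.1
[0.6333 0.2676 0.1153]
[0.631 0.32  0.707] [-0.632 -0.317  0.707]
0.0283 0.0099 [[429.5 287.5]]
0.0273 0.0099 [[429.4 292.3]]
0.0283 0.0089 [[429.4 280.9]]
0.0293 0.0099 [[429.5 282.6]]
[[429.6 254.8]
 [482.8 287.5]
 [429.4 318.2]
 [376.2 287.5]]
```

```bash
cat > peg.py <<'E'
import numpy as np
n=np.array([.96,-.281,0]); n/=np.linalg.norm(n); root=np.array([.6415,-.2425,.225]); pd=np.array([-.978*n[0],-.978*n[1],.208]); lat=np.array([-n[1],n[0],0])
E
python3 - <<'E'
from goto import *
from peg import *
Rt=toolR(-16.3,-47); ev=Rt[:,0]*-.0224-Rt[:,2]*.0188
T=root+pd*.085-ev
print("prepeg",T.round(4)); delta(T,Rt)
q=[.34,.585,1.338,.025,1.045,1.432]
W=[((.60,.252,.20),26.65,-80),((.55,.20,.32),17,-75),((.52,.08,.36),5,-66),((.51,-.05,.36),-8,-55),((.51,-.15,.33),-16.3,-47),(T,-16.3,-47)]
for t,y,p in W:
    s=ik(np.array(t),toolR(y,p),q); q=s.x; print(t,s.cost<1e-6,q.round(2))
E
```

```text
prepeg [ 0.5632 -0.2196  0.2135]
now [0.6333 0.2689 0.1154] d [-0.0701 -0.4885  0.0981] rot [  3.12 -33.65 -41.87] 53.8
(0.6, 0.252, 0.2) True [0.33 0.43 1.37 0.03 1.17 1.43]
(0.55, 0.2, 0.32) True [0.28 0.16 1.45 0.   1.27 1.56]
(0.52, 0.08, 0.36) True [ 0.08 -0.08  1.64  0.    1.16  1.56]
(0.51, -0.05, 0.36) True [-0.18 -0.22  1.82  0.03  0.93  1.52]
(0.51, -0.15, 0.33) True [-0.39 -0.22  1.94  0.12  0.68  1.4 ]
[ 0.5631835  -0.21957569  0.21347611] True [-0.5   0.08  1.94  0.37  0.4   1.07]
```

jog_arm --rows '[-0.003,-0.0015,0.004,0,0,0,1,-0.006,-0.003,0.01,0,0,0,1,-0.006,-0.003,0.014,0,0,0,1,-0.006,-0.003,0.018,0,0,0,1,-0.006,-0.004,0.02,0,0,0,1,-0.006,-0.004,0.02,0,0,0,1,-0.006,-0.004,0.02,0,0,0,1,-0.006,-0.004,0.02,0,0,0,1]'

```text
time_s: 14.08
ee_pos: [0.5871, 0.2419, 0.2425]
eef_rot: [3.139, 1.397, 0.466]
force: [0.8, 0.7, -0.5]
grip_width: 0.0251
```

```bash
python3 - <<'E'
from goto import *
from peg import *
p,d,m=snap("wrist","w13"); crop(p,100,100,400,310,2.6,"w13")
delta((.52,.05,.36),toolR(5,-66)); delta((.51,-.15,.33),toolR(-16.3,-47))
E
```

```text
now [0.5876 0.2418 0.2473] d [-0.0676 -0.1918  0.1127] rot [  3.86 -13.27 -21.68] 25.71
now [0.5876 0.2418 0.2473] d [-0.0776 -0.3918  0.0827] rot [  3.14 -33.36 -41.87] 53.63
```

View pics/w13.png

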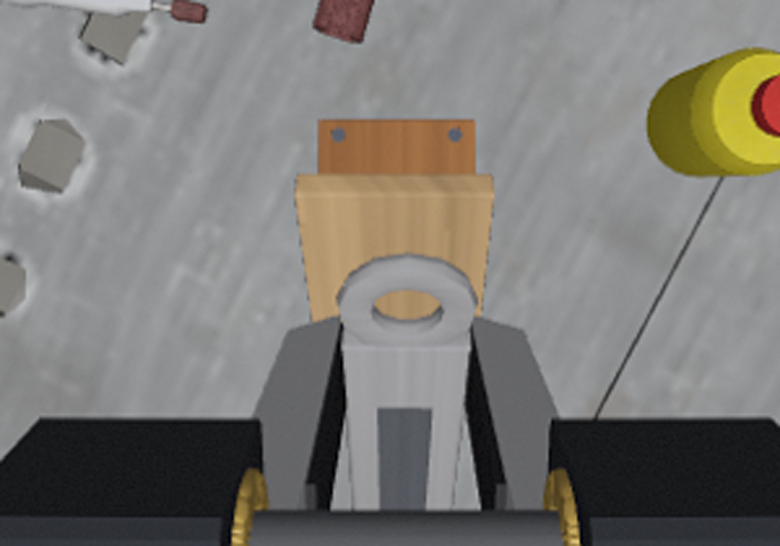

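jog_arm --rows '[-0.009,-0.01,0.02,0.4,-1,-2,1,-0.01,-0.026,0.018,0.6,-2,-3.3,1,-0.01,-0.031,0.016,0.6,-2,-3.3,1,-0.01,-0.032,0.016,0.6,-2,-3.3,1,-0.01,-0.032,0.016,0.6,-2,-3.3,1,-0.01,-0.032,0.014,0.6,-2,-3.3,1,-0.009,-0.029,0.013,0.5,-2.2,-3.2,1,0,-0.025,0,0,0,0,1]'

```text
time_s: 14.8
ee_pos: [0.5184, 0.0241, 0.357]
eef_rot: [-3.135, 1.151, 0.09]
force: [0.3, 0.3, -1.4]
grip_width: 0.0249
```

```bash
python3 - <<'E'
from goto import *
delta((.50,-.16,.34),toolR(-16.3,-47))
E
```

```text
now [0.5184 0.0241 0.357 ] d [-0.0184 -0.1841 -0.017 ] rot [ -2.06 -18.96 -20.97] 28.34
```

jog_arm --rows '[-0.003,-0.02,0,-0.3,-2.7,-3,1,-0.003,-0.028,0,-0.3,-2.7,-3,1,-0.003,-0.028,-0.004,-0.3,-2.7,-3,1,-0.003,-0.028,-0.004,-0.3,-2.7,-3,1,-0.003,-0.028,-0.004,-0.3,-2.7,-3,1,-0.003,-0.028,-0.004,-0.3,-2.7,-3,1,0,-0.018,-0.002,-0.3,-2.7,-3,1,0,0,0,0,0,0,1]'

```text
time_s: 15.47
ee_pos: [0.5007, -0.1543, 0.3343]
eef_rot: [3.14, 0.828, -0.288]
force: [-0.3, 0.2, -1.2]
grip_width: 0.0256
```

```bash
python3 - <<'E'
from goto import *
from peg import *
from st import *
Rt=toolR(-16.3,-47); ev=Rt[:,0]*-.0224-Rt[:,2]*.0188
delta(root+pd*.085-ev,Rt)
p,d,m=snap("wrist","w14"); crop(p,0,0,512,384,1.5,"w14")
p,d,m=snap("side","s14"); crop(p,200,140,400,300,4,"s14")
E
```

```text
15.4667 pos [ 0.5007 -0.1543  0.3343] w 0.0256 F [-0.3  0.2 -1.2] q [-0.413 -0.236  1.94   0.131  0.703  1.377]
[[ 0.6486 -0.2827 -0.7067]
 [-0.1919 -0.9592  0.2076]
 [-0.7366  0.001  -0.6764]]
toolx yaw/pitch -16.48 -47.44 jaw yaw -106.42 jaw z 0.001
rel toe u,n,lat 0.0761 0.3676 -0.3184 F u,n -1.0 -0.7
now [ 0.5007 -0.1543  0.3343] d [ 0.0625 -0.0653 -0.1208] rot [-0.07 -0.44  0.12] 0.46
```

View pics/w14.png

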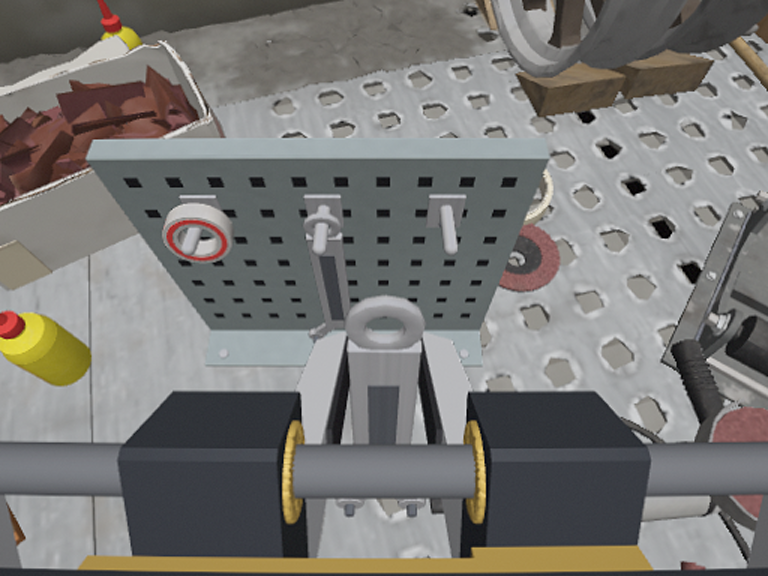

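View pics/s14.png

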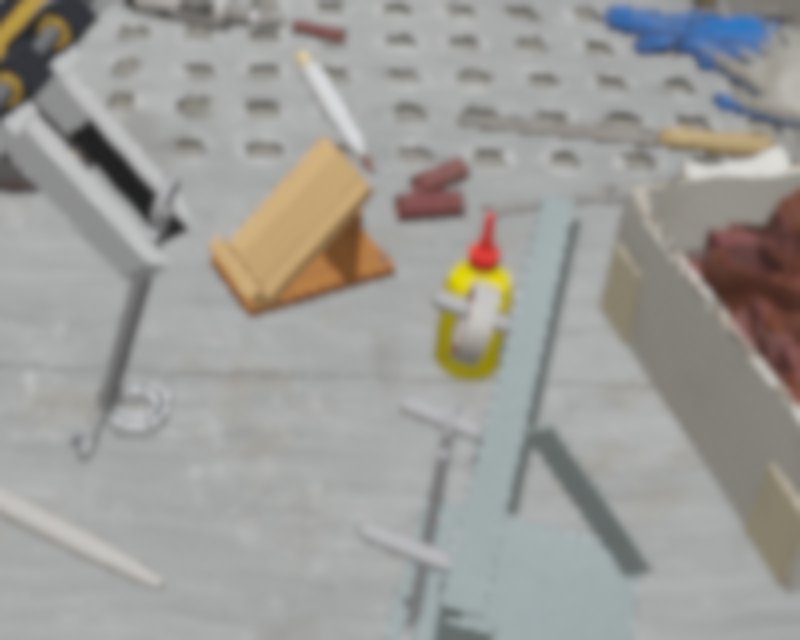

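```bash
python3 - <<'E'
from h import *
from peg import *
p,d,m=load("w14"); crop(p,180,110,330,260,5,"w14c")
T=lambda q:((q-[180,110]+.4)*5).round(1).tolist()
print("root,tip",T(proj(m,[root,root+.048*pd])))
for k in (0.088,.176): print(T(proj(m,[root+lat*k,root+lat*k+.048*pd])))
C=cloud(m,d); C[d<=0]=np.nan
B=C[95:210,70:360].reshape(-1,3); B=B[np.isfinite(B[:,2])]
r=(B-root)@n; B=B[abs(r)<.012]
for i in range(5):
    c=B.mean(0); nn=np.linalg.svd(B-c)[2][2]; nn*=np.sign(nn[0]); r=(B-c)@nn; B=B[abs(r)<.004]
print(nn.round(4),np.degrees(np.arctan2(nn[1],nn[0])),"root off plane",(root-c)@nn,len(B),"lat range",((B-root)@lat).min(),((B-root)@lat).max(),B[:,2].max())
Q=C[135:172,290:312].reshape(-1,3); Q=Q[np.isfinite(Q[:,2])]; s=(Q-root)@n; Q=Q[(s<-.008)&(s>-.06)]; print(len(Q),"lat",((Q-root)@lat).mean(),((Q-root)@lat).std(),"max out",((Q-root)@n).min(), "top z",Q[:,2].max())
# axis: depth surface is top; compare height above nominal axis
h=(Q-root); ax=h@pd; perp=h-np.outer(ax,pd); up=np.array([.208*n[0],.208*n[1],.978]); print("perp up",(perp@up).mean(), (perp@up).max())
E
```

```text
bash:  1668 Killed                     python3 - <<'E'
from h import *
from peg import *
p,d,m=load("w14"); crop(p,180,110,330,260,5,"w14c")
T=lambda q:((q-[180,110]+.4)*5).round(1).tolist()
print("root,tip",T(proj(m,[root,root+.048*pd])))
for k in (0.088,.176): print(T(proj(m,[root+lat*k,root+lat*k+.048*pd])))
C=cloud(m,d); C[d<=0]=np.nan
B=C[95:210,70:360].reshape(-1,3); B=B[np.isfinite(B[:,2])]
r=(B-root)@n; B=B[abs(r)<.012]
for i in range(5):
    c=B.mean(0); nn=np.linalg.svd(B-c)[2][2]; nn*=np.sign(nn[0]); r=(B-c)@nn; B=B[abs(r)<.004]
print(nn.round(4),np.degrees(np.arctan2(nn[1],nn[0])),"root off plane",(root-c)@nn,len(B),"lat range",((B-root)@lat).min(),((B-root)@lat).max(),B[:,2].max())
Q=C[135:172,290:312].reshape(-1,3); Q=Q[np.isfinite(Q[:,2])]; s=(Q-root)@n; Q=Q[(s<-.008)&(s>-.06)]; print(len(Q),"lat",((Q-root)@lat).mean(),((Q-root)@lat).std(),"max out",((Q-root)@n).min(), "top z",Q[:,2].max())
# axis: depth surface is top; compare height above nominal axis
h=(Q-root); ax=h@pd; perp=h-np.outer(ax,pd); up=np.array([.208*n[0],.208*n[1],.978]); print("perp up",(perp@up).mean(), (perp@up).max())
E
```

View pics/w14c.png

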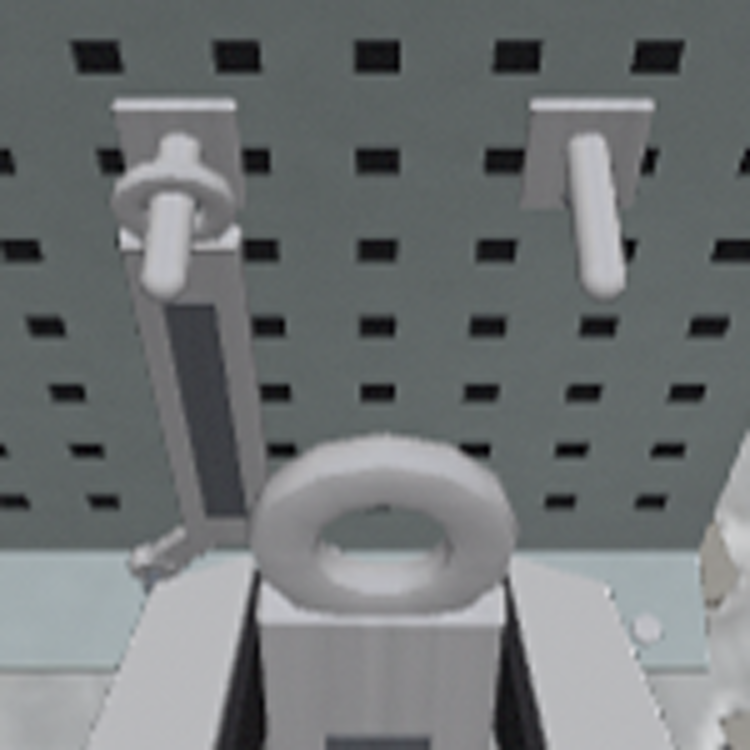

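```bash
cat > pm.py <<'E'
from h import *
from peg import *
def run(name):
    p,d,m=load(name)
    C=cloud(m,d); C[d<=0]=np.nan
    B=C[95:210,70:360].reshape(-1,3); B=B[np.isfinite(B[:,2])]
    r=(B-root)@n; B=B[abs(r)<.012]
    for i in range(5):
        c=B.mean(0); nn=np.linalg.svd(B-c,full_matrices=False)[2][2]; nn*=np.sign(nn[0]); r=(B-c)@nn; B=B[abs(r)<.004]
    print(nn.round(4),np.degrees(np.arctan2(nn[1],nn[0])),"root off plane",(root-c)@nn,len(B),"lat",((B-root)@lat).min(),((B-root)@lat).max(),B[:,2].max())
    uv=proj(m,[root+pd*.03])[0].astype(int); 
    Q=C[max(uv[1]-30,0):uv[1]+30,uv[0]-20:uv[0]+20].reshape(-1,3); Q=Q[np.isfinite(Q[:,2])]; s=(Q-root)@n; Q=Q[(s<-.008)&(s>-.06)&(abs((Q-root)@lat)<.015)&(Q[:,2]>.2)]
    h=(Q-root); ax=h@pd; perp=h-np.outer(ax,pd); up=np.array([.208*n[0],.208*n[1],.978])
    print(len(Q),"lat",(h@lat).mean().round(4),np.percentile(h@lat,[2,98]).round(4),"max ax",ax.max().round(4),"perp up",(perp@up).mean().round(4),(perp@up).max().round(4))
    return C
E
python3 - <<'E'
from pm import *
p,d,m=load("w14")
T=lambda q:((q-[180,110]+.4)*5).round(1).tolist()
print("root,tip",T(proj(m,[root,root+.048*pd])))
for k in (0.088,.176): print(T(proj(m,[root+lat*k,root+lat*k+.048*pd])))
run("w14")
E
```

```text
root,tip [[580.3, 129.9], [600.0, 284.7]]
[[177.0, 130.2], [158.4, 285.3]]
[[-224.8, 131.6], [-281.1, 286.3]]
[ 0.9589 -0.2838 -0.0033] -16.486906781881377 root off plane 0.00244211513982801 22816 lat -0.06302385619179028 0.23801980720390845 0.27615491654752083
277 lat -0.0001 [-0.0047  0.004 ] max ax 0.0507 perp up 0.0023 0.0049
```

jog_arm --rows '[0.009,-0.0095,-0.017,0,0,0,1,0.009,-0.0095,-0.0175,0,0,0,1,0.009,-0.0095,-0.0175,0,-0.4,0.1,1,0.009,-0.0095,-0.0175,0,0,0,1,0.009,-0.0095,-0.0175,0,0,0,1,0.009,-0.009,-0.0175,0,0,0,1,0.0085,-0.0088,-0.0165,0,0,0,1,0,0,0,0,0,0,1]'

```text
time_s: 16.23
ee_pos: [0.5651, -0.2171, 0.2117]
eef_rot: [-3.139, 0.826, -0.276]
force: [0.1, 0.7, -1.8]
grip_width: 0.0251
```

jog_arm --rows '[0,0,0,0,0,0,1,0,0,0,0,0,0,1]'

```text
time_s: 16.4
ee_pos: [0.565, -0.217, 0.2161]
eef_rot: [-3.141, 0.82, -0.278]
force: [0.1, -0.4, -1.1]
grip_width: 0.0255
```

```bash
python3 - <<'E'
from goto import *
from pm import *
from st import *
Rt=toolR(-16.3,-47); ev=Rt[:,0]*-.0224-Rt[:,2]*.0188
delta(root+pd*.085-ev,Rt)
p,d,m=snap("wrist","w15"); crop(p,180,90,360,240,4.4,"w15")
T=lambda q:((q-[180,90]+.39)*4.4).round(1).tolist()
print("root,tip",T(proj(m,[root,root+.048*pd])))
t=tool_of(m); print(t[:3,3].round(4),"eye pred",T(proj(m,[t[:3,3]-t[:3,0]*.0224-t[:3,2]*.0188])))
run("w15")
p,d,m=snap("side","s15"); crop(p,260,180,360,290,6,"s15")
p,d,m=snap("top","t15"); crop(p,290,100,430,220,5.5,"t15")
E
```

```text
16.4 pos [ 0.565  -0.217   0.2161] w 0.0255 F [ 0.1 -0.4 -1.1] q [-0.492  0.08   1.936  0.372  0.411  1.07 ]
[[ 6.558e-01 -2.746e-01 -7.032e-01]
 [-1.870e-01 -9.615e-01  2.011e-01]
 [-7.314e-01 -4.000e-04 -6.819e-01]]
toolx yaw/pitch -15.91 -47.01 jaw yaw -105.94 jaw z -0.0004
rel toe u,n,lat 0.0132 0.2634 -0.4034 F u,n -0.9 -0.7
now [ 0.565  -0.217   0.2161] d [-0.0018 -0.0026 -0.0027] rot [-0.02  0.   -0.36] 0.36
root,tip [[352.3, 126.0], [353.2, 348.8]]
[ 0.5643 -0.2183  0.216 ] eye pred [[340.4, 563.7]]
[ 0.9592 -0.2827  0.0022] -16.423510098547762 root off plane 0.002710261324040581 26585 lat -0.06281472186679501 0.193362184398036 0.25037356915880116
776 lat -0.0005 [-0.005  0.004] max ax 0.0506 perp up 0.0023 0.0049
```

View pics/w15.png

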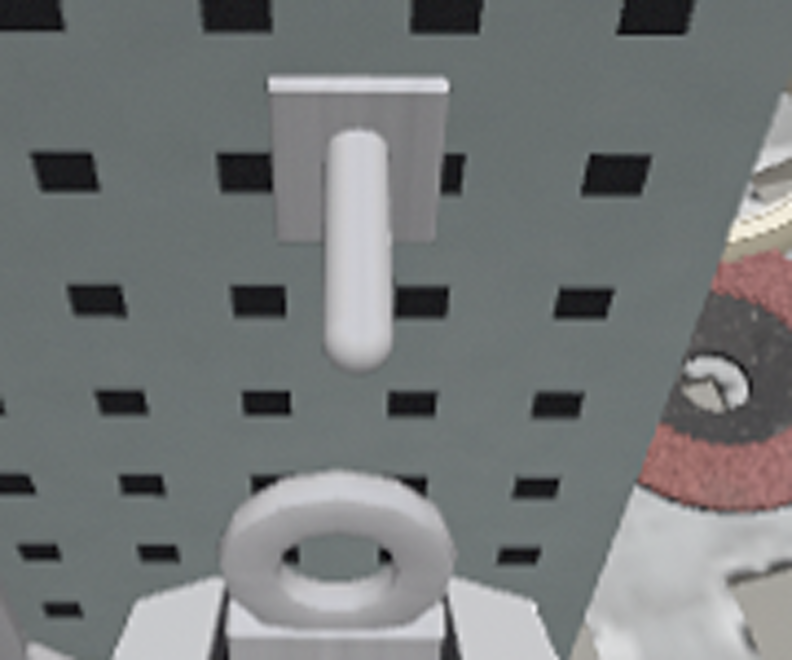

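View pics/s15.png

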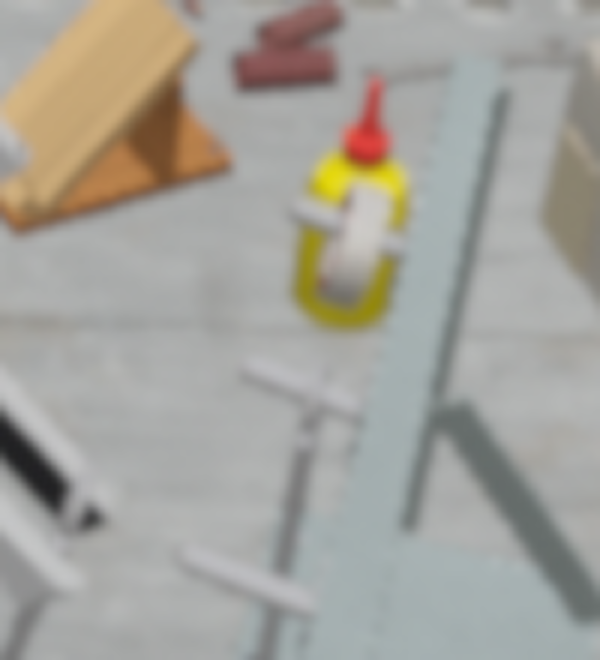

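View pics/t15.png

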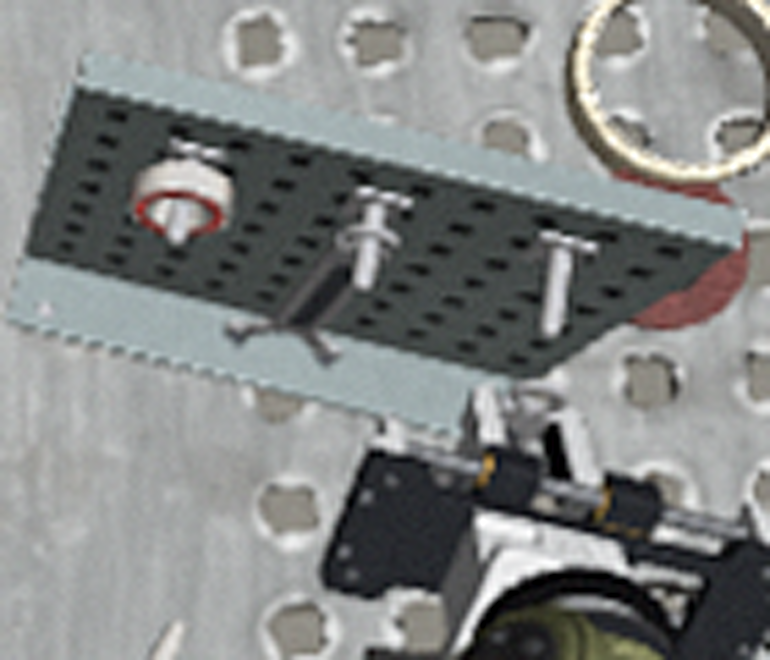

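```bash
cat >> peg.py <<'E'
root=root-.0025*n-.0006*lat
up=np.array([.208*n[0],.208*n[1],.978])
E
cat > ev.py <<'E'
from goto import *
from peg import *
EV=(-.0286*.5736-.0070*.8192, .0286*.8192-.0070*.5736)
def report():
    o=ctrl.get_obs(); Rt=R.from_euler("xyz",o["eef_rot"]).as_matrix()
    e=o["ee_pos"]+Rt[:,0]*EV[0]-Rt[:,2]*EV[1]
    v=e-root; ax=v@pd
    print("eye",e.round(4),"ax",round(ax,4),"lat",round(v@lat,4),"up",round(v@up,4),"F n/lat/up",(o["force"]@n).round(1),(o["force"]@lat).round(1),(o["force"]@up).round(1),"t",o["time_s"])
    delta(o["ee_pos"],toolR(-16.4,-47))
    return e
E
python3 - <<'E'
from ev import *
e=report()
from h import *
p,d,m=load("w15")
E=np.array(m["extrinsics"])
def at(uv,P):
    dep=(np.linalg.inv(E)@np.r_[P,1])[2]; r=(ray(m,[uv])[0]*dep); return E[:3,:3]@r+E[:3,3]
e2=at((256.5,90+553/4.4-.39),e); print("img eye",e2.round(4),"lat",((e2-root)@lat).round(4),"up",((e2-root)@up).round(4))
tc=root+pd*.04325; t2=at((180+358.5/4.4-.39,90+(370-33)/4.4-.39),tc); print("img tip ctr",t2.round(4),"lat",((t2-root)@lat).round(4),"up",((t2-root)@up).round(4),((t2-root)@pd).round(4))
E
```

```text
eye [ 0.5639 -0.2171  0.2459] ax 0.0817 lat 0.0032 up 0.004 F n/lat/up 1.2 0.3 -1.0 t 16.55
now [ 0.5648 -0.2174  0.2165] d [0. 0. 0.] rot [ 0.01  0.06 -0.41] 0.42
img eye [ 0.5638 -0.2179  0.246 ] lat 0.0024 up 0.0041
img tip ctr [ 0.5986 -0.2307  0.2341] lat -0.0001 up 0.0002 0.043
```

jog_arm --rows '[-0.0008,-0.0012,-0.002,0,0,-0.2,1,-0.0007,-0.0011,-0.0019,0,0,-0.2,1,0.006,-0.0018,-0.0014,0,0,0,1,0.007,-0.002,-0.0015,0,0,0,1,0.007,-0.002,-0.0015,0,0,0,1,0.0053,-0.0016,-0.0012,0,0,0,1,0,0,0,0,0,0,1,0,0,0,0,0,0,1]'

```text
time_s: 17.22
ee_pos: [0.5886, -0.2276, 0.205]
eef_rot: [-3.141, 0.822, -0.286]
force: [0.4, -0.5, -1.8]
grip_width: 0.0251
```

```bash
python3 - <<'E'
from ev import *
e=report()
p,d,m=snap("wrist","w16"); crop(p,200,120,320,230,6.5,"w16")
p,d,m=snap("side","s16"); crop(p,270,230,340,290,10,"s16")
E
```

```text
eye [ 0.5878 -0.2274  0.2344] ax 0.0541 lat 0.0 up -0.0018 F n/lat/up 0.5 -0.3 -1.6 t 17.2167
now [ 0.5886 -0.2276  0.205 ] d [0. 0. 0.] rot [-0.06 -0.07  0.03] 0.1
```

View pics/w16.png

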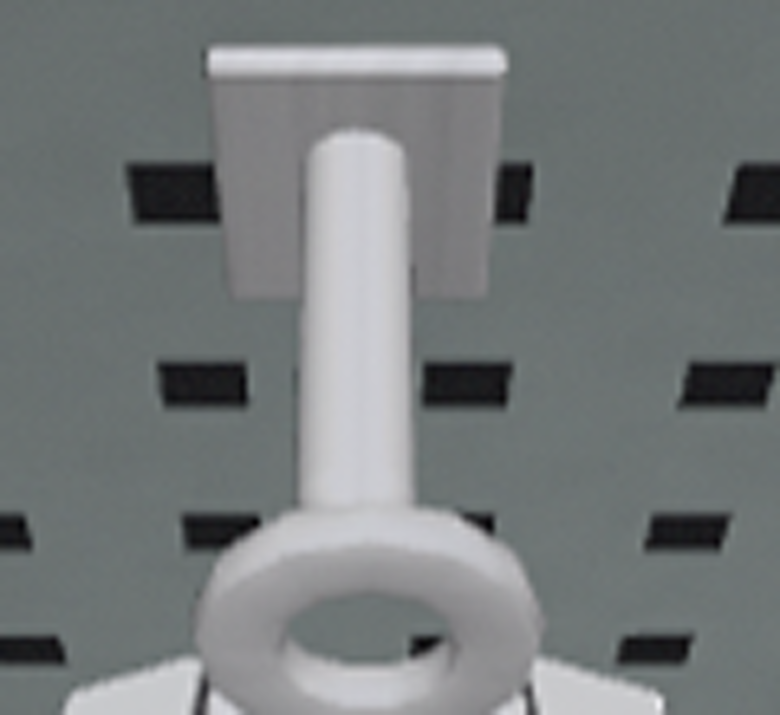

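View pics/s16.png

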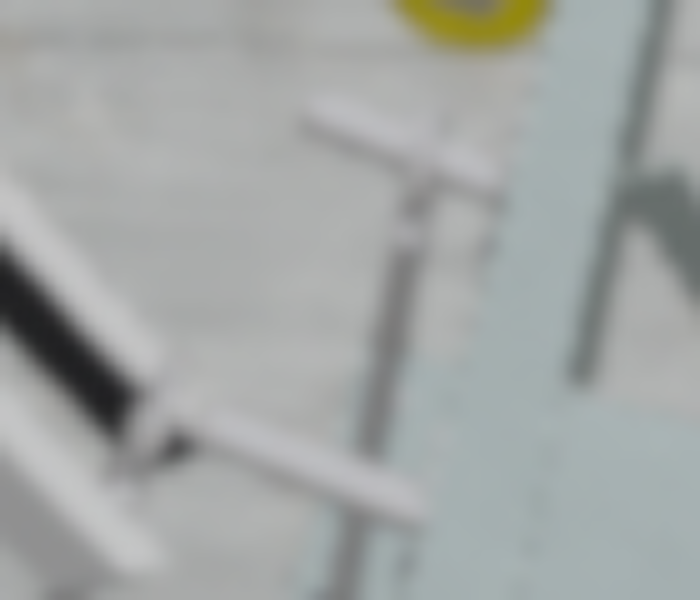

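```bash
python3 - <<'E'
from ev import *
e=report()
p,d,m=load("s16")
o=ctrl.get_obs(); Rt=R.from_euler("xyz",o["eef_rot"]).as_matrix()
s35,c35=.5736,.8192
U=-Rt[:,0]*s35-Rt[:,2]*c35
N=-Rt[:,0]*c35+Rt[:,2]*s35
print("U",U.round(3),"N",N.round(3), "angle N/pd",np.degrees(np.arccos(N@pd)))
im=cv2.resize(p[225:295,255:345],None,fx=8.5,fy=8.5,interpolation=cv2.INTER_LANCZOS4).copy()
T=lambda P:((proj(m,P)-[255,225]+.44)*8.5)
def dr(Ps,c,cl=False):
    cv2.polylines(im,[T(Ps).round().astype(np.int32)],cl,c,1)
dr([root,root+.048*pd],(255,0,0))
dr([root+.088*lat,root+.088*lat+.048*pd],(255,0,0))
th=np.linspace(0,2*np.pi,40); Y=Rt[:,1]
dr([e+.0135*(np.cos(k)*U+np.sin(k)*Y)+.0023*N for k in th],(0,255,0))
dr([e+.0065*(np.cos(k)*U+np.sin(k)*Y)+.0023*N for k in th],(0,0,255))
cv2.imwrite("pics/s16o.png",im[:,:,::-1])
E
```

```text
eye [ 0.5875 -0.2273  0.2348] ax 0.0544 lat 0.0 up -0.0016 F n/lat/up 0.5 0.2 -1.9 t 17.3167
now [ 0.5884 -0.2275  0.2054] d [0. 0. 0.] rot [-0.05 -0.04  0.04] 0.07
U [ 0.2   -0.06   0.978] N [-0.938  0.277  0.209] angle N/pd 0.7039793143453458
```

View pics/s16o.png

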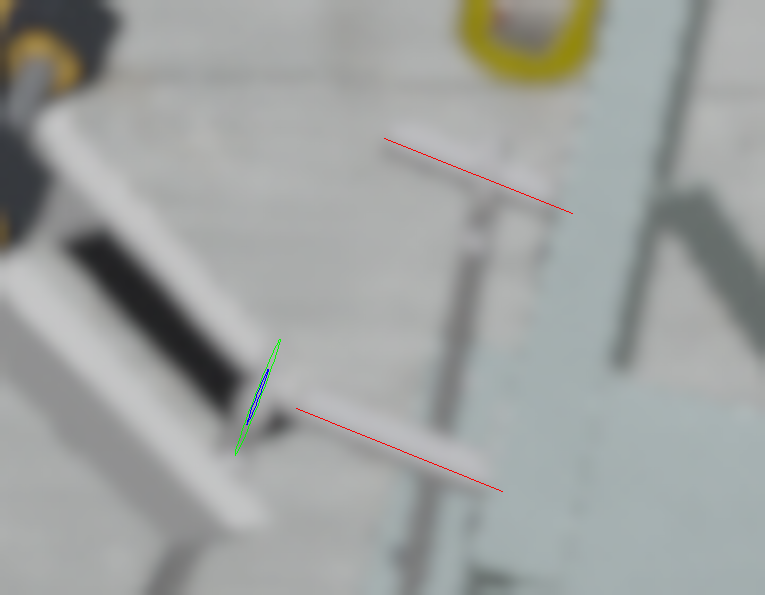

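jog_arm --rows '[0.0006,0.0007,0.002,0,0,0,1,0,0,0,0,0,0,1,0.0019,-0.0006,-0.0004,0,0,0,1,0.0019,-0.0006,-0.0004,0,0,0,1,0,0,0,0,0,0,1,0.0019,-0.0006,-0.0004,0,0,0,1,0.0019,-0.0006,-0.0004,0,0,0,1,0,0,0,0,0,0,1]'

```text
time_s: 17.98
ee_pos: [0.5969, -0.2294, 0.2058]
eef_rot: [-3.141, 0.821, -0.286]
force: [-0.0, -0.2, -1.4]
grip_width: 0.0252
```

```bash
python3 - <<'E'
from ev import *
e=report()
p,d,m=snap("wrist","w17"); crop(p,200,120,320,230,6.5,"w17")
E
```

```text
eye [ 0.596  -0.2292  0.2352] ax 0.046 lat 0.0006 up 0.0007 F n/lat/up 0.1 -0.2 -1.4 t 17.9833
now [ 0.5969 -0.2294  0.2058] d [0. 0. 0.] rot [-0.04 -0.03  0.04] 0.07
```

View pics/w17.png

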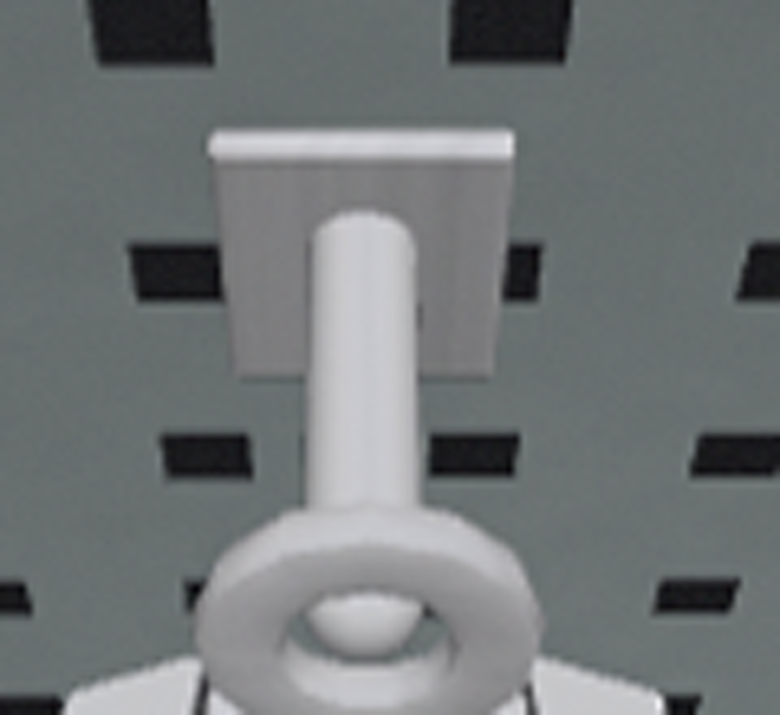

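jog_arm --rows '[0.0019,-0.0006,-0.0004,0,0,0,1,0.0019,-0.0006,-0.0004,0,0,0,1,0.0019,-0.0006,-0.0004,0,0,0,1,0,0,0,0,0,0,1]'

```text
time_s: 18.37
ee_pos: [0.6026, -0.2312, 0.2046]
eef_rot: [-3.141, 0.821, -0.286]
force: [-0.0, 0.1, -1.6]
grip_width: 0.0252
```

```bash
python3 - <<'E'
from ev import *
e=report()
p,d,m=snap("wrist","w18"); crop(p,200,120,320,230,6.5,"w18")
E
```

```text
eye [ 0.6018 -0.231   0.234 ] ax 0.0399 lat 0.0005 up 0.0008 F n/lat/up -0.0 0.1 -1.6 t 18.3667
now [ 0.6026 -0.2312  0.2046] d [0. 0. 0.] rot [-0.04 -0.03  0.04] 0.06
```

View pics/w18.png

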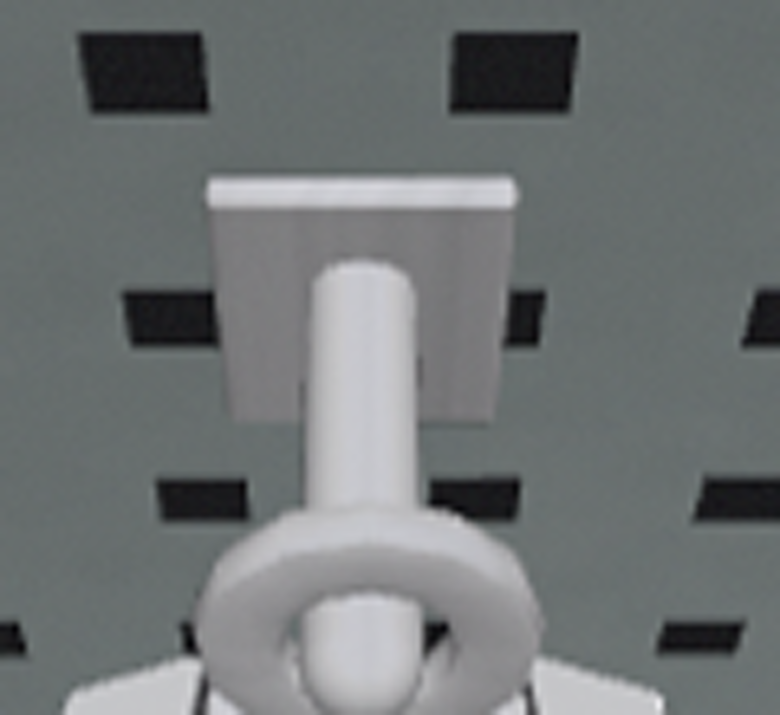

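jog_arm --rows '[0.002,-0.0003,-0.0004,0,0,0,1,0.0019,-0.0006,-0.0004,0,0,0,1,0.0019,-0.0006,-0.0004,0,0,0,1,0.0019,-0.0006,-0.0004,0,0,0,1,0.0019,-0.0006,-0.0004,0,0,0,1,0.0019,-0.0006,-0.0004,0,0,0,1,0.0019,-0.0006,-0.0004,0,0,0,1,0,0,0,0,0,0,1]'

```text
time_s: 19.08
ee_pos: [0.616, -0.2351, 0.2018]
eef_rot: [-3.141, 0.821, -0.286]
force: [0.3, -0.6, -1.9]
grip_width: 0.0253
```

```bash
python3 - <<'E'
from ev import *
e=report()
p,d,m=snap("wrist","w19"); crop(p,200,120,320,230,6.5,"w19")
E
```

```text
eye [ 0.6152 -0.2349  0.2312] ax 0.0257 lat 0.0005 up 0.0009 F n/lat/up 0.4 -0.5 -1.8 t 19.0833
now [ 0.616  -0.2351  0.2018] d [0. 0. 0.] rot [-0.04 -0.03  0.04] 0.07
```

View pics/w19.png

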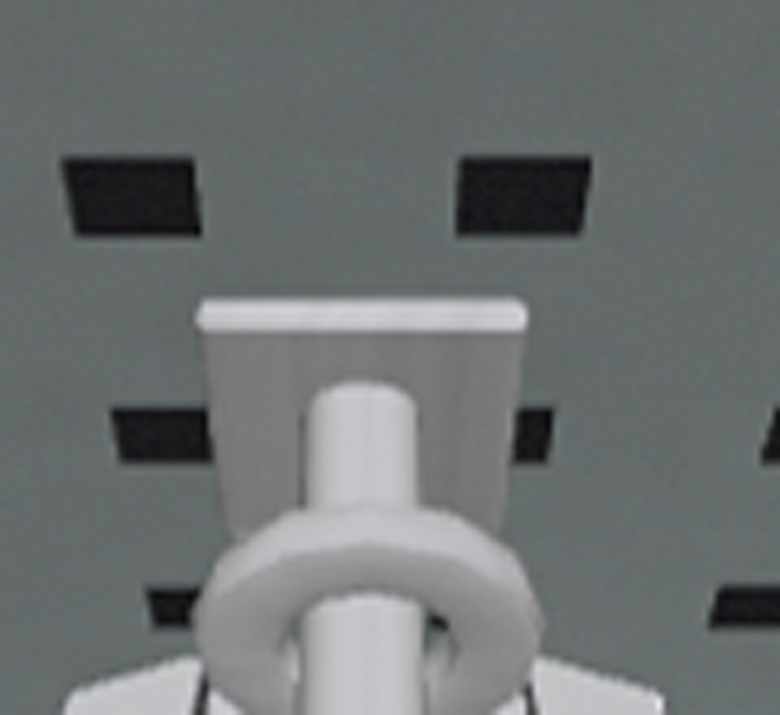

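jog_arm --rows '[0.002,-0.0005,-0.0009,0,0,0,1,0.0019,-0.0006,-0.0009,0,0,0,1,0,0,-0.0005,0,0,0,1,0,0,0,0,0,0,1,0,0,-0.0005,0,0,0,1,0,0,0,0,0,0,1]'

```text
time_s: 19.63
ee_pos: [0.6196, -0.2361, 0.199]
eef_rot: [-3.141, 0.821, -0.286]
force: [0.7, -0.4, -0.9]
grip_width: 0.0251
```

```bash
python3 - <<'E'
from ev import *
e=report()
E
```

```text
eye [ 0.6187 -0.2359  0.2284] ax 0.0215 lat 0.0006 up -0.001 F n/lat/up 0.8 -0.1 -0.7 t 19.6333
now [ 0.6196 -0.2361  0.199 ] d [0. 0. 0.] rot [-0.04 -0.03  0.04] 0.07
```

jog_arm --rows '[0,0,-0.0004,0,0,0,1,0,0,0,0,0,0,0.7,0,0,0,0,0,0,0.65,0,0,0,0,0,0,0.6,0,0,0,0,0,0,0.55,0,0,0,0,0,0,0.5,0,0,0,0,0,0,0.45,0,0,0,0,0,0,0.45]'

```text
time_s: 20.3
ee_pos: [0.6197, -0.2361, 0.1988]
eef_rot: [-3.141, 0.821, -0.286]
force: [-0.5, -0.7, 1.0]
grip_width: 0.0514
```

```bash
python3 - <<'E'
from ev import *
e=report()
p,d,m=snap("wrist","w20"); crop(p,0,0,512,384,1.5,"w20")
E
```

```text
eye [ 0.6188 -0.2359  0.2282] ax 0.0213 lat 0.0006 up -0.0013 F n/lat/up -0.3 -0.8 0.9 t 20.3
now [ 0.6197 -0.2361  0.1988] d [0. 0. 0.] rot [-0.04 -0.02  0.04] 0.06
```

View pics/w20.png

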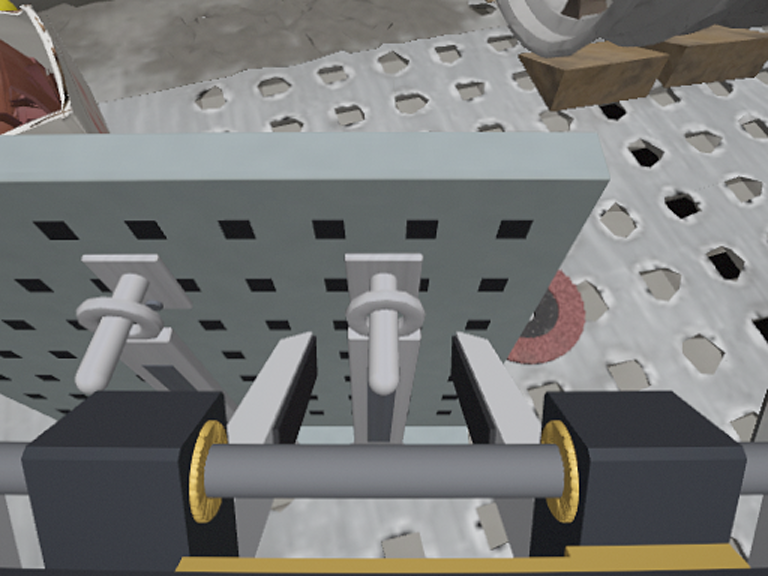

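jog_arm --rows '[-0.0033,0.001,0.0037,0,0,0,0.45,-0.0066,0.0019,0.0073,0,0,0,0.45,-0.0098,0.0028,0.011,0,0,0,0.45,-0.0098,0.0028,0.011,0,0,0,0.45,-0.0131,0.0038,0.0146,0,0,0,0.45,-0.0131,0.0038,0.0146,0,0,0,0.45,-0.0131,0.0038,0.0146,0,0,0,0.45,-0.0131,0.0038,0.0146,0,0,0,0.45]'

```text
time_s: 21.02
ee_pos: [0.5366, -0.212, 0.2915]
eef_rot: [-3.141, 0.82, -0.287]
force: [-0.2, 0.3, 0.2]
grip_width: 0.0516
```

jog_arm --rows '[-0.0131,0.0038,0.0146,0,0,0,0.45,-0.0131,0.0038,0.0146,0,0,0,0.45,-0.0131,0.0038,0.0146,0,0,0,0.45,0,0,0,0,0,0,0.45,0,0,0,0,0,0,0.45,0,0,0,0,0,0,0.45]'

```text
time_s: 21.52
ee_pos: [0.4984, -0.201, 0.3335]
eef_rot: [-3.141, 0.821, -0.287]
force: [0.5, -0.4, 0.2]
grip_width: 0.0517
```

```bash
python3 - <<'E'
from ev import *
e=report()
p,d,m=snap("wrist","w21"); crop(p,0,0,512,384,1.5,"w21")
p,d,m=snap("side","s21"); crop(p,180,150,380,310,4,"s21")
p,d,m=snap("top","t21"); crop(p,220,90,440,290,3.4,"t21")
E
```

```text
eye [ 0.4976 -0.2008  0.3629] ax 0.1728 lat 0.0002 up 0.1042 F n/lat/up 0.6 -0.2 0.3 t 21.5167
now [ 0.4984 -0.201   0.3335] d [0. 0. 0.] rot [-0.04 -0.04  0.05] 0.08
```

View pics/w21.png

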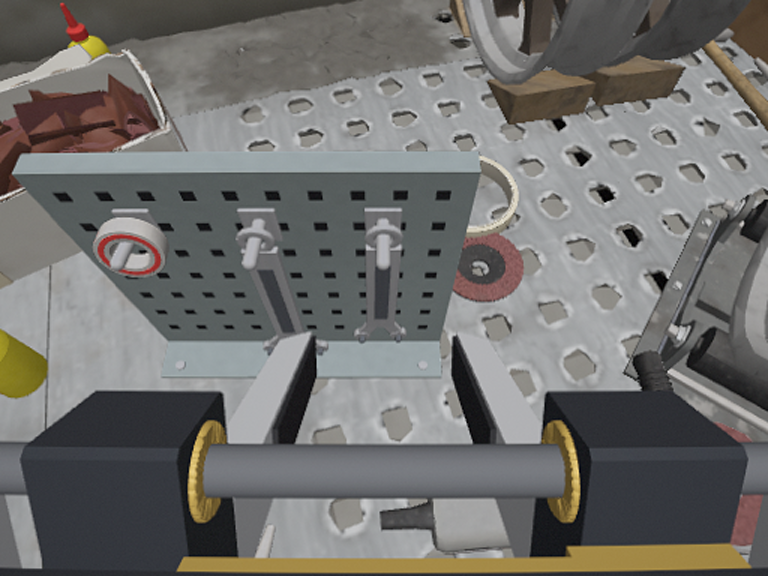

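View pics/s21.png

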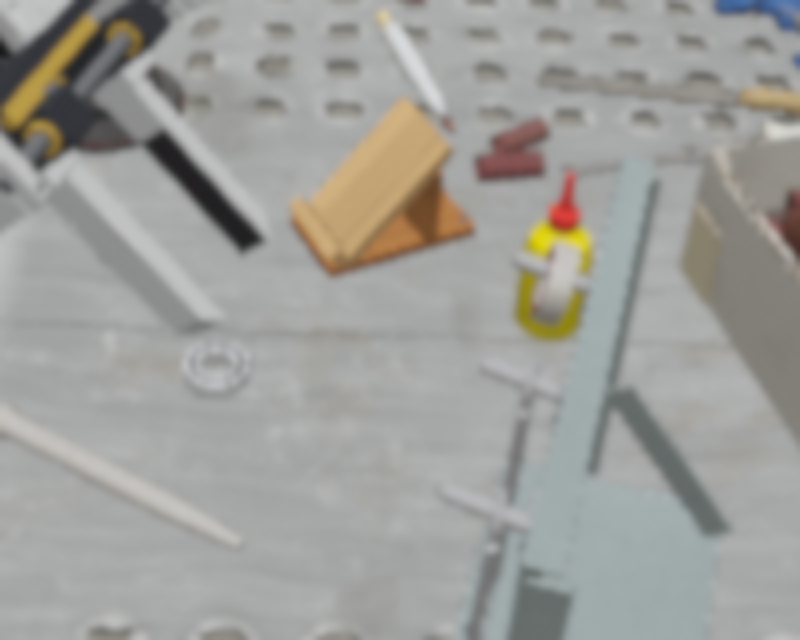

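View pics/t21.png

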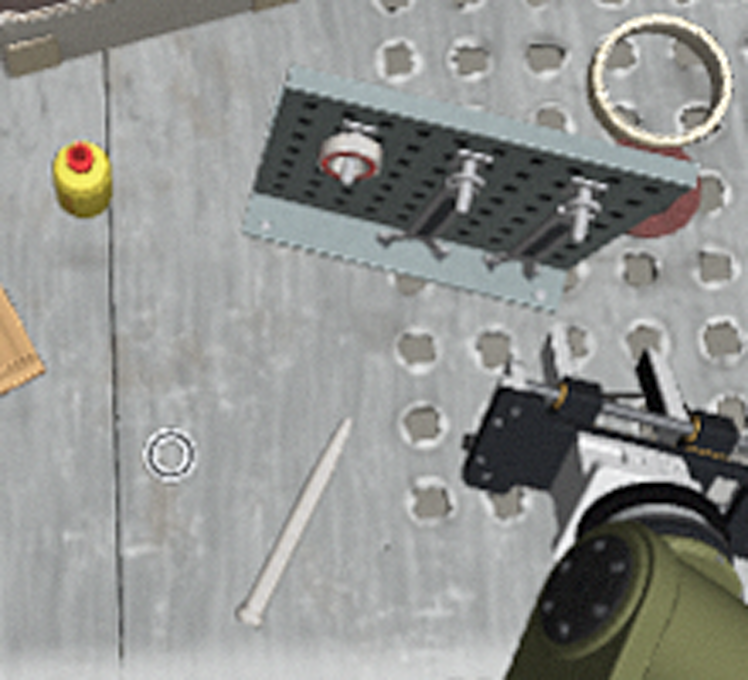

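jog_arm --rows '[0,0,0,0,0,0,0.45,0,0,0,0,0,0,0.45,0,0,0,0,0,0,0.45,0,0,0,0,0,0,0.45,0,0,0,0,0,0,0.45,0,0,0,0,0,0,0.45,0,0,0,0,0,0,0.45,0,0,0,0,0,0,0.45]'

```text
time_s: 22.33
ee_pos: [0.4984, -0.201, 0.3339]
eef_rot: [-3.141, 0.821, -0.286]
force: [0.3, 0.1, 0.8]
grip_width: 0.0517
```

jog_arm --rows '[0,0,0,0,0,0,0.45,0,0,0,0,0,0,0.45,0,0,0,0,0,0,0.45,0,0,0,0,0,0,0.45,0,0,0,0,0,0,0.45,0,0,0,0,0,0,0.45,0,0,0,0,0,0,0.45,0,0,0,0,0,0,0.45]'

```text
time_s: 23.0
ee_pos: [0.4985, -0.201, 0.3339]
eef_rot: [-3.141, 0.821, -0.286]
force: [0.0, -1.0, -0.5]
grip_width: 0.0516
```

```bash
python3 - <<'E'
from ev import *
p1,_,_=snap("wrist","w22"); p2,_,_=snap("wrist","w23"); p3,_,_=snap("wrist","w24"); p0,d,m=load("w21")
a=(slice(100,240),slice(20,330))
for x,y in((p0,p1),(p1,p2),(p2,p3),(p1,p3)): 
    D=cv2.absdiff(cv2.GaussianBlur(x,(3,3),0)[a],cv2.GaussianBlur(y,(3,3),0)[a]); print(D.mean().round(2),np.percentile(D,99.5),D.max())
crop(p3,150,110,300,240,5,"w24")
ctrl_t=ctrl.get_obs(); print(ctrl_t["time_s"],ctrl_t["force"])
E
```

```text
1.81 24.0 69
0.36 3.0 20
0.34 2.0 8
0.38 4.0 22
23.15 [ 0.26873353 -0.13423102  0.59005604]
```

View pics/w24.png

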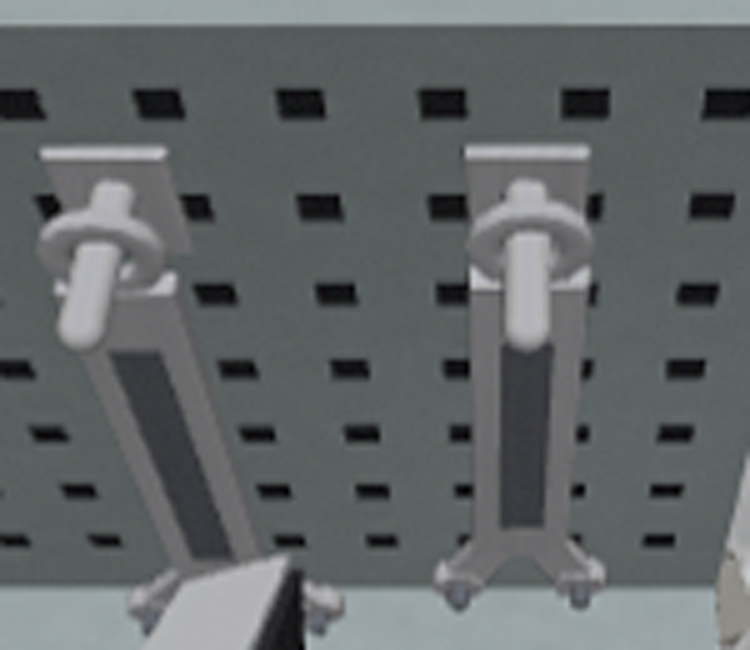

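```bash
python3 -c "
from station import ctrl
print(ctrl.hand_in())"
```

```text
the job is handed in; nothing more can be done
None
```

The spanner is hanging by its eye on the right-hand peg, which was the empty one. It hangs pin end down, and the job is handed in at about 23 s of the 70 s allowed.

- **How it was done:** I gripped the spanner flat at its handle edges, propped it on the 45° rest with the fork at the toe strip, and let go for about three seconds. I then took it again about 23 mm from the eye with the tool tilted. From there I threaded it on the peg with the wrist camera, lowered it until it touched, opened the fingers and backed away along the tool axis.
- **Last checks:** The closing wrist pictures show the eye on the peg and the handle hanging parallel to the big spanner. Three pictures 0.05 s apart showed practically no movement, and the hand was clear with force readings at noise level. In the last wrist and top pictures the big spanner and red bearing still hang. The bench bearing and drift look unmoved by eye; I did not re-measure them.
- **Disagreements:** My calibrated model placed the pegs about 3 mm low in the side camera. Wrist pictures and arm kinematics differed by up to about 1 mm sideways. I corrected from the wrist pictures, and threading showed no notable contact force. One turn near a wrist singularity fell about 5° short, with 6 mm of sideways drift, and I corrected it before the second grasp.

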